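# Pack the spice tins into the sliding rack

### The arm

A 7-joint arm with a two-finger parallel gripper is mounted at the origin on the work surface. World frame = base frame: x ahead of the robot, y to its left, z up, the work surface at z = 0. Lengths are in m, angles in rad, forces in N, time in s.
With the tool pointing down it reaches from about 0.35 to 0.9 m from the base axis. Payload 8.1 kg.
Tool frame: the origin (TCP) lies midway between the tips of the shut fingers; the grasp point (between the pads) lies 19 mm behind it; z points along the fingers, y is the line along which they close (so a half turn about z gives the same grasp; the last joint's range is limited). The gripper opens to 92 mm and grips with 3 to 60 N. Pads are 19 mm wide; open, the fingers measure 130 mm over their backs; the gripper's body (75 mm by 190 mm) begins 47 mm behind the grasp point.
Start: joints at [1.084, 0.434, 0.025, 1.573, -0.012, 1.134, -0.075], TCP at [0.234, -0.58, 0.227] pointing down, gripper open.
Joint ranges: [-2.62, 2.62], [-0.44, 2.09], [-1.27, 1.32], [0.08, 2.57], [-1.32, 4.46], [0.12, 2], [-2.74, 2.74]. Speed limits (rad/s): [2.22, 2.22, 3.01, 3.01, 3.14, 3.14, 3.14].

### API

Orientations are given as a rotation vector (axis times angle).
In Python, from cell import arm gives the robot as it stands.
- The arm moves only by the tool move_arm, never from a script. Its argument "motion" is a list of rows, each an object of numbers: "tx", "ty", "tz": the shift along the tool's x, y, z normalised to -1 to 1, where 1 is 1000 mm; "twist": the turn about the tool's z normalised to -1 to 1, where 1 is pi/2 rad. In form: [{"tx": .., "ty": .., "tz": .., "twist": ..}, ...]. A call has 1 to 12 rows; each row shifts and turns the commanded pose from where the row before left it, along the tool's axes as they then stand; what a row does not reach is not made up. A row lasts 1/10 s, in which the tool goes at most 50 mm and 8.59 degrees, less where a joint would pass 70% of its speed; a pose out of reach is approached as far as the arm can. A call with a number of a shift or a turn outside -1 to 1 is refused whole. A call with a gripper value outside its range is refused whole. "gripper" is the gripper's target within -1 to 1 (shut at 1, half-way at 0, fully open at -1), set as the call begins (left out, the last holds). The fingers move at their own pace and stop on an object; "squeeze" is the grip in N (left out, the last holds). Time passes only in rows, so rows that do not move let the fingers close. It gives the time, the measured TCP pose, the force, the opening and the grip force at its end, in the units of the state.
- arm.observe(): the state, without advancing time (a new reading comes with each control period).
- arm.get_image(name): name is "scene" or "top" or "wrist"; returns the picture (420x560x3 uint8, red, green, blue); there is no depth.
- arm.calibration(name): a dict with "K" (3x3 intrinsics, pixels), "k1" (the pictures are not rectified: a ray, as slopes to the right and down, at radius r is drawn at 1 + k1 r^2 times it, then the intrinsics apply), "T" (4x4, takes a point from camera to world coordinates). Camera axes: x right, y down, z forward; pixel columns grow to the right and rows downward; lengths in m; the calibration is good to about 2 mm. A picture is of the moment at which its call begins: read the wrist's pose just before it. calibration takes no time and is no camera call; for the wrist camera it gives the pose at the moment of the call.
- arm.sign_off(): hands the job in; it is judged then, once.
Trained networks look in the newest picture that a camera, given by its name, has taken for a name from the list of things; names that differ only in an ending like _2 or _b are one class to them, and where a whole thing is asked for, a point or a joint stands for the part that bears it (a point fixed in the world has none). Each returns a list of dicts, best first, with "conf" (0 to 1); they miss things now and then, are a little off and sometimes report something else, mostly with a low value. They report only what shows in the picture. A call takes as long as a camera call. They do not tell look-alikes from the thing itself.
- arm.look_for(camera, query): "point" ([column, row] as shares, 0 to 1, of the picture: columns of its width, rows of its height, amid what is visible of it).
- arm.regions_of(camera, query): "region" (420x560 bool, what is visible of it) and "point" ([column, row] as shares, 0 to 1, of the picture: columns of its width, rows of its height, amid what is visible of it).
- arm.place_of(camera, query): "point" ([column, row] as shares, 0 to 1, of the picture: columns of its width, rows of its height: a listed point, or the origin of a listed thing).
The state is a dict: "clock": time; "joints": joint angles; "dq": joint speeds; "joint_efforts": joint torques, N m; "position": TCP position; "ee_rot": TCP orientation; "force": force on the tool from outside, world axes, zero at the start; "ft_torque": the same for the moment, N m; "width": opening from 0.0 (shut) to 1.0 (fully open); "gripper_force": force on a finger pad.
Only numpy, scipy, OpenCV 4.12 (cv2) and the standard library are available. Lean on these libraries where they do the work, as an engineer would, in place of code of your own. Each camera call takes 0.05 s, during which the arm holds its last target. There are 200 camera calls.

### The job

The green glass jar is standing in the wooden rack where the spice tins belong: first lift it out and stand it on the round cork mat, keeping it upright. Then stand every slim steel tin upright in the rack, in any order, flat side to flat side in one row between the fixed end wall and the sliding stop, and slide the stop up so the row is snug with no gaps. Leave the other things on the plank alone.

Things in the scene. Friction and masses are not known exactly. Their poses are not given: they have to be found in the camera images.
- rack: fixed wooden packing rack: base plank 100 (x) x 340 (y) mm, floor 10 mm above the table plank, running along its own y from y = -195 to +145 mm; its origin lies on the table plank under the middle of the bay. Two lips along the long sides stand 12 mm above the floor, 80 mm apart inside. The end wall stands at the +y end, 15 mm thick, top 62 mm above the table plank, inner face at y = +130 mm. The sliding stop stands across the -y part. Its yaw varies by up to 0.2 rad
- stop (a joint): travel of the dark wooden sliding stop along the rack's +y, in m: 0 = fully back (bay 260 mm long between stop face and wall face), grows towards the end wall up to 0.16; the bay is 0.26 minus this value. Friction about 2.5 N; it stays where it is left. Its plate is 68 wide, 12 thick, top 70 mm above the table plank
- stop_face (a point): middle of the stop plate's face towards the tins, 41 mm above the table plank; axes as the rack's
- stop_knob (a point): top centre of the upright round knob of the stop, 24 mm across, 62 mm of it standing free, 38 mm behind the stop face (away from the tins; 14 mm free between knob and plate); this point is 83 mm above the table plank. Can be gripped from above to push or pull the stop
- wall_face (a point): middle of the end wall's inner face, 36 mm above the table plank; axes as the rack's
- tin1: slim upright steel spice tin, 60 (its x) x 34 (its y, thickness) x 90 mm tall (its z), with a dark round cap 26 mm wide and 8 mm high on top; about 0.22 kg, partly filled, centre of mass 22 mm above its underside; origin at the centre of its underside. All tins are alike; 4 to 6 of the six are present
- tin2: slim upright steel spice tin, 60 (its x) x 34 (its y, thickness) x 90 mm tall (its z), with a dark round cap 26 mm wide and 8 mm high on top; about 0.22 kg, partly filled, centre of mass 22 mm above its underside; origin at the centre of its underside. All tins are alike; 4 to 6 of the six are present
- tin3: slim upright steel spice tin, 60 (its x) x 34 (its y, thickness) x 90 mm tall (its z), with a dark round cap 26 mm wide and 8 mm high on top; about 0.22 kg, partly filled, centre of mass 22 mm above its underside; origin at the centre of its underside. All tins are alike; 4 to 6 of the six are present
- tin4: slim upright steel spice tin, 60 (its x) x 34 (its y, thickness) x 90 mm tall (its z), with a dark round cap 26 mm wide and 8 mm high on top; about 0.22 kg, partly filled, centre of mass 22 mm above its underside; origin at the centre of its underside. All tins are alike; 4 to 6 of the six are present
- tin5: slim upright steel spice tin, 60 (its x) x 34 (its y, thickness) x 90 mm tall (its z), with a dark round cap 26 mm wide and 8 mm high on top; about 0.22 kg, partly filled, centre of mass 22 mm above its underside; origin at the centre of its underside. All tins are alike; 4 to 6 of the six are present
- tin6: slim upright steel spice tin, 60 (its x) x 34 (its y, thickness) x 90 mm tall (its z), with a dark round cap 26 mm wide and 8 mm high on top; about 0.22 kg, partly filled, centre of mass 22 mm above its underside; origin at the centre of its underside. All tins are alike; 4 to 6 of the six are present
- jar: green glass jar with an aluminium screw lid, 58 mm across (the lid is the top 16 mm), 90 mm tall, 0.25 kg, standing in the rack's bay at the start; origin at the centre of its underside
- mat: fixed round cork mat, 130 mm across, 5 mm thick, on the table plank; origin at the centre of its underside
- dabba: bystander: closed round steel masala dabba, 164 mm across, 80 mm high; origin under its centre
- cups: bystander: stack of five small steel cups, 60 mm across, 96 mm high; origin under its centre
- scoop: bystander: orange plastic scoop, 75 x 50 x 30 mm with an 80 mm handle to its -x; origin under the bowl's centre
- sieve: bystander: aluminium tea sieve, bowl 76 mm across and 28 mm high, with a handle to its -x reaching 150 mm; origin under the bowl's centre
There are look-alikes about, which are no part of the job. Leave any pink look-alike of the tin6 alone.

How it is judged:
On the way, in this order (a step that is already met when the one before it is completed fails the run):
1. the jar stands upright on the cork mat (horizontal distance between jar and mat below 0.035 m and z of jar in the frame of mat between 0 and 0.01 m and angle between jar's own z axis and vertical below 0.12 rad and linear speed of jar below 0.02 m/s), for 0.2 s.
2. every tin stands upright in the rack between wall and stop (x of tin1 in the frame of rack between -0.016 and 0.016 m and y of each of tin1, tin2, tin3, tin4, tin5, tin6 in the frame of wall_face below 0 m and y of each of tin1, tin2, tin3, tin4, tin5, tin6 in the frame of stop_face above 0 m and z of tin1 in the frame of rack between 0.005 and 0.015 m and angle between each of tin1, tin2, tin3, tin4, tin5, tin6's own z axis and vertical below 0.12 rad and angle between the y axis of each of tin1, tin2, tin3, tin4, tin5, tin6 and the y axis of rack, either way round below 0.2 rad and linear speed of each of tin1, tin2, tin3, tin4, tin5, tin6 below 0.02 m/s and x of tin2 in the frame of rack between -0.016 and 0.016 m and z of tin2 in the frame of rack between 0.005 and 0.015 m and x of tin3 in the frame of rack between -0.016 and 0.016 m and z of tin3 in the frame of rack between 0.005 and 0.015 m and x of tin4 in the frame of rack between -0.016 and 0.016 m and z of tin4 in the frame of rack between 0.005 and 0.015 m and x of tin5 in the frame of rack between -0.016 and 0.016 m and z of tin5 in the frame of rack between 0.005 and 0.015 m and x of tin6 in the frame of rack between -0.016 and 0.016 m and z of tin6 in the frame of rack between 0.005 and 0.015 m), for 0.2 s.
At the end, for the whole second after the job is handed in: Jar upright on the mat, centres within 35 mm. Every tin present upright (0.12 rad) and still on the rack floor between wall and stop, within 16 mm of the middle line, flat faces square (0.2 rad). All gaps in the row together under 8 mm: joint stop above 0.252 - 0.034 x number of tins (all of step 1 and all of step 2 and value of joint stop above 0.048 m and (height (world z) of tin1 above -5 m or value of joint stop above 0.082 m) and (height (world z) of tin2 above -5 m or value of joint stop above 0.082 m) and (height (world z) of tin3 above -5 m or value of joint stop above 0.082 m) and (height (world z) of tin4 above -5 m or value of joint stop above 0.082 m) and (height (world z) of tin5 above -5 m or value of joint stop above 0.082 m) and (height (world z) of tin6 above -5 m or value of joint stop above 0.082 m) and (height (world z) of any of tin1, tin2 above -5 m or value of joint stop above 0.116 m) and (height (world z) of any of tin1, tin3 above -5 m or value of joint stop above 0.116 m) and (height (world z) of any of tin1, tin4 above -5 m or value of joint stop above 0.116 m) and (height (world z) of any of tin1, tin5 above -5 m or value of joint stop above 0.116 m) and (height (world z) of any of tin1, tin6 above -5 m or value of joint stop above 0.116 m) and (height (world z) of any of tin2, tin3 above -5 m or value of joint stop above 0.116 m) and (height (world z) of any of tin2, tin4 above -5 m or value of joint stop above 0.116 m) and (height (world z) of any of tin2, tin5 above -5 m or value of joint stop above 0.116 m) and (height (world z) of any of tin2, tin6 above -5 m or value of joint stop above 0.116 m) and (height (world z) of any of tin3, tin4 above -5 m or value of joint stop above 0.116 m) and (height (world z) of any of tin3, tin5 above -5 m or value of joint stop above 0.116 m) and (height (world z) of any of tin3, tin6 above -5 m or value of joint stop above 0.116 m) and (height (world z) of any of tin4, tin5 above -5 m or value of joint stop above 0.116 m) and (height (world z) of any of tin4, tin6 above -5 m or value of joint stop above 0.116 m) and (height (world z) of any of tin5, tin6 above -5 m or value of joint stop above 0.116 m)); the robot touches nothing.
It fails at once if the glass jar is tipped over (angle between jar's own z axis and vertical above 0.9 rad).
It fails at once if the dabba is disturbed (distance of dabba from where it was at the start of the episode above 0.03 m).
It fails at once if the cups is disturbed (distance of cups from where it was at the start of the episode above 0.03 m).
It fails at once if the scoop is disturbed (distance of scoop from where it was at the start of the episode above 0.03 m).
It fails at once if the sieve is disturbed (distance of sieve from where it was at the start of the episode above 0.03 m).
Of tin1, tin2, tin3, tin4, tin5, tin6 only 4 to 6 are there at a start; the rules pass over those that are not, and their reading is None.
At some moment in a run one of tin1, tin2, tin3, tin4, tin5, tin6 may be knocked a few centimetres aside while the robot is not near it.
Once in a run the grip may slacken for a moment while it holds something.
It also fails if it takes over 210 s, if anything falls off the work surface, if the arm or the gripper's body presses on something with over 40 N, if the wrist force passes 120 N, or if a joint passes its speed limit or range.

## Working session

There is one attempt and no reset: what is moved stays moved. The work goes in short steps, Python scripts to look and compute and a tool call to move; the robot and the scene stay as the last step left them, time stands still between calls to the robot, and variables do not carry over. Pictures are saved under pics/ and viewed, at most 14 in all, crops included, and the job is handed in when it is done.

Besides the shell and the picture viewer there is one more tool, called after "Emit:" by a JSON object that holds its "method" and its "body", one argument or row to a line. move_arm: Moves the arm, as the interface text tells. Scaled input: -1 to 1 covers 1000 mm each way for a shift and pi/2 rad each way for a turn. Its arguments: {"type":"object","properties":{"motion":{"type":"array","items":{"type":"object","properties":{"tx":{"type":"number"},"ty":{"type":"number"},"tz":{"type":"number"},"twist":{"type":"number"}}}},"gripper":{"type":"number"},"squeeze":{"type":"number"}},"required":["motion"]}

```bash
mkdir -p pics; ls; cat > h.py <<'E'
import numpy as np, cv2
from cell import arm
from scipy.spatial.transform import Rotation as R
def ray(cal,uv):
    K=np.array(cal["K"]);k1=cal["k1"]
    d=np.array([(uv[0]-K[0,2])/K[0,0],(uv[1]-K[1,2])/K[1,1]]);s=d.copy()
    for _ in range(20): s=d/(1+k1*(s@s))
    T=np.array(cal["T"]);v=T[:3,:3]@np.array([s[0],s[1],1]);return T[:3,3],v
def atz(cal,uv,z):
    o,v=ray(cal,uv);return o+v*(z-o[2])/v[2]
def proj(cal,p):
    K=np.array(cal["K"]);T=np.array(cal["T"]);c=T[:3,:3].T@(np.array(p)-T[:3,3]);s=c[:2]/c[2]
    s=s*(1+cal["k1"]*(s@s));return K[:2,:2]@s+K[:2,2]
def pic(cam,name):
    im=arm.get_image(cam);cv2.imwrite(f"pics/{name}.png",im[:,:,::-1]);return im
E
python3 - <<'E'
from h import *
a=pic("top","top0");b=pic("scene","sc0")
c=arm.calibration("top");print(c);print(arm.calibration("scene")["T"])
print(arm.observe())
for q in ["tin1","jar","mat","stop_knob","wall_face","rack","stop_face"]:
    for d in arm.place_of("top",q):
        p=np.array(d["point"])*[560,420];print(q,round(d["conf"],2),p.round(0),atz(c,p,0).round(3))
E
```

```text
pics
{'K': array([[412.67320205,   0.        , 282.82644921],
       [  0.        , 412.67320205, 212.43921535],
       [  0.        ,   0.        ,   1.        ]]), 'k1': -0.052780525738619126, 'T': array([[ 0.00284177, -0.99428267,  0.10674215,  0.4483563 ],
       [-0.99990256, -0.00136638,  0.01389257, -0.07238586],
       [-0.01366729, -0.10677123, -0.99418967,  1.09703247],
       [ 0.        ,  0.        ,  0.        ,  1.        ]])}
[[-0.3746245   0.62661607 -0.68338041  1.44838487]
 [ 0.92709078  0.24313067 -0.28528962  0.30772712]
 [-0.01261632 -0.74043216 -0.67201268  0.94934624]
 [ 0.          0.          0.          1.        ]]
{'clock': 0.1, 'joints': array([ 1.08438221,  0.43515548,  0.02498381,  1.57398864, -0.01161257,
        1.13401366, -0.07509082]), 'dq': array([-0.00237123, -0.00013678,  0.00037878, -0.00199737,  0.00084379,
       -0.00046428, -0.00156979]), 'joint_efforts': array([ 2.85915274e-03, -6.69131184e+01,  9.87672396e-01, -3.15143037e+01,
       -6.05239347e-02,  3.75187676e-02,  8.79027675e-05]), 'position': array([ 0.23381613, -0.5791247 ,  0.2260
[... 190 characters left out ...]
39]), 'gripper_force': 0.0, 'width': 0.9991297892877528}
tin1 0.86 [344. 257.] [ 0.448 -0.219  0.   ]
tin1 0.76 [310. 240.] [ 0.494 -0.129  0.   ]
tin1 0.73 [232. 239.] [0.495 0.078 0.   ]
tin1 0.71 [350. 299.] [ 0.338 -0.233  0.   ]
tin1 0.67 [197. 238.] [0.497 0.171 0.   ]
tin1 0.61 [379. 244.] [ 0.484 -0.312  0.   ]
mat 0.68 [131. 196.] [0.61  0.356 0.   ]
stop_knob 0.72 [314. 185.] [ 0.641 -0.142  0.   ]
wall_face 0.73 [218. 174.] [0.672 0.119 0.   ]
wall_face 0.62 [129. 199.] [0.603 0.361 0.   ]
rack 0.63 [268. 183.] [ 0.647 -0.017  0.   ]
stop_face 0.84 [299. 186.] [ 0.637 -0.099  0.   ]
stop_face 0.74 [436. 228.] [ 0.526 -0.467  0.   ]
stop_face 0.46 [311. 240.] [ 0.494 -0.131  0.   ]
```

View pics/top0.png

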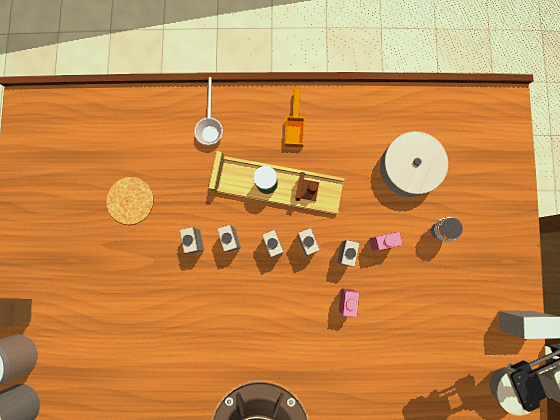

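View pics/sc0.png

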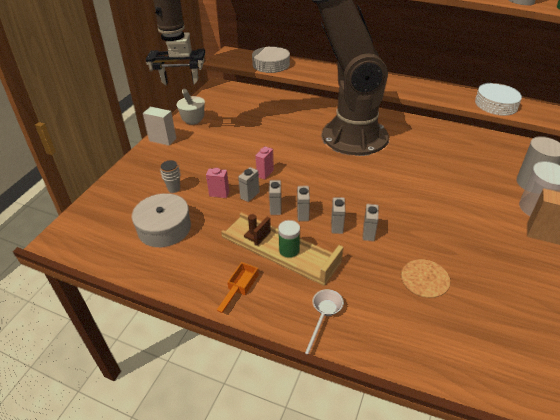

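The top view shows five grey tins, with caps at about (190,240), (228,239), (272,243), (308,241) and (349,253). There are two pink look-alikes at (388,241) and (349,303). The jar lid is at (265,178), the mat at (130,200), and the rack's wall is at the left with the stop at the right. The scene view agrees.

```bash
cat >> h.py <<'E'
def tool():
    s=arm.observe();r=R.from_rotvec(s["ee_rot"]).as_matrix();return np.array(s["position"]),r
def go(p,ydir=None):
    """shift in tool axes (mm) to world TCP p, and twist (units) so tool y lies along world angle ydir (mod pi)"""
    q,r=tool();d=r.T@(np.array(p)-q)
    ang=np.arctan2(r[1,1],r[0,1]);t=None
    if ydir is not None:
        t=(ydir-ang+np.pi/2)%np.pi-np.pi/2; t=-t/(np.pi/2)  # tool z is down
    print("at",q.round(4),"yang %.3f"%ang,"tilt",r[:,2].round(3),"shift mm",(d*1000).round(1),"twist",None if t is None else round(t,4))
E
python3 - <<'E'
from h import *
im=cv2.imread("pics/top0.png");c=arm.calibration("top")
for n,uv,z in [("jar",(265,178),.09),("mat",(130.5,200),.005),("knob",(314,185),.083),("sf",(299,186),.041),("wf",(218,174),.036)]:
    print(n,atz(c,uv,z).round(4))
w=arm.calibration("wrist");q,r=tool();print("K",w["K"][0,0],"cam in tool",(r.T@(w["T"][:3,3]-q)).round(3),(r.T@w["T"][:3,:3]).round(2))
g=cv2.cvtColor(im,cv2.COLOR_BGR2GRAY);hsv=cv2.cvtColor(im,cv2.COLOR_BGR2HSV)
for u,v in [(190,240),(228,239),(272,243),(308,241),(349,253)]:
    print((u,v),"cap",atz(c,(u,v),.098).round(3))
    x0,y0=u-22,v-22;S=hsv[y0:y0+44,x0:x0+44]
    m=((S[...,1]<60)&(S[...,2]>130)).astype(np.uint8)
    cs,_=cv2.findContours(m,0,1);k=max(cs,key=cv2.contourArea);h=cv2.convexHull(k)
    P=np.array([atz(c,(p[0][0]+x0,p[0][1]+y0),.09)[:2] for p in h])*1000
    rc=cv2.minAreaRect(P.astype(np.float32));print("  rect",np.round(rc[0]),np.round(rc[1]),round(rc[2],1))
go([.6,.05,.3])
cv2.imwrite("pics/crop1.png",cv2.resize(im[140:290,150:410],None,fx=3,fy=3,interpolation=cv2.INTER_CUBIC))
E
```

```text
jar [ 0.6423 -0.0139  0.09  ]
mat [0.5989 0.3549 0.005 ]
knob [ 0.626  -0.1356  0.083 ]
sf [ 0.6307 -0.0993  0.041 ]
wf [0.6634 0.1128 0.036 ]
K 318.5995109674698 cam in tool [ 0.068 -0.001 -0.158] [[ 0.   -0.97 -0.26]
 [ 1.    0.   -0.  ]
 [ 0.   -0.26  0.97]]
(190, 240) cap [0.488 0.167 0.098]
  rect [489. 173.] [58. 33.] 12.7
(228, 239) cap [0.491 0.074 0.098]
  rect [495.  78.] [58. 34.] 18.6
(272, 243) cap [ 0.481 -0.032  0.098]
  rect [482. -33.] [59. 34.] 23.4
(308, 241) cap [ 0.486 -0.119  0.098]
  rect [ 486. -120.] [58. 32.] 22.2
(349, 253) cap [ 0.458 -0.218  0.098]
  rect [ 458. -221.] [32. 59.] 76.8
at [ 0.234  -0.5795  0.2266] yang -1.187 tilt [-0.  0. -1.] shift mm [ 575.1 -446.7  -73.3] twist None
```

View pics/crop1.png

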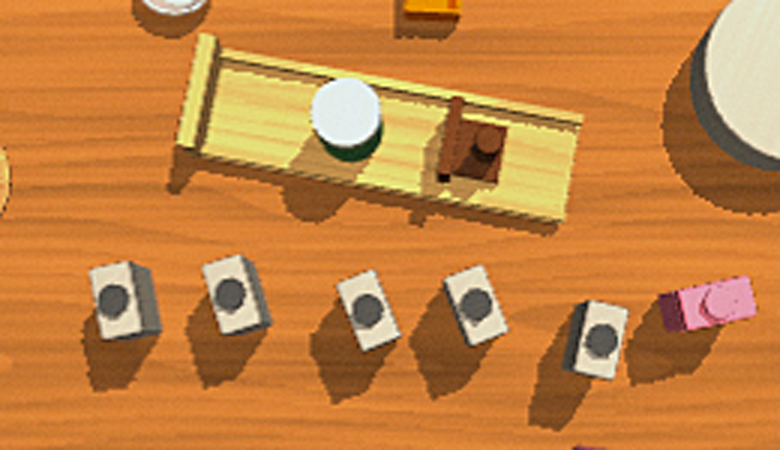

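Emit:
{"method": "move_arm", "body": {
  "motion": [
    {"tz": -0.01, "twist": -0.094},
    {"tz": -0.01, "twist": -0.094},
    {"tz": -0.01, "twist": -0.094},
    {"tz": -0.01, "twist": -0.094},
    {"tz": -0.01, "twist": -0.094},
    {"tz": -0.01, "twist": -0.094},
    {"tz": -0.01, "twist": -0.094}
  ],
  "gripper": -1,
  "squeeze": 40
}}

```text
invalid input
```

```bash
python3 - <<'E'
from h import *
go([.62,-.01,.3],-.15)
E
```

```text
at [ 0.234  -0.5795  0.2266] yang -1.187 tilt [-0.  0. -1.] shift mm [ 571.2 -383.6  -73.3] twist -0.6602
```

Emit:
{"method": "move_arm", "body": {
  "motion": [
    {"tx": 0, "ty": 0, "tz": -0.01, "twist": -0.094},
    {"tx": 0, "ty": 0, "tz": -0.01, "twist": -0.094},
    {"tx": 0, "ty": 0, "tz": -0.01, "twist": -0.094},
    {"tx": 0, "ty": 0, "tz": -0.01, "twist": -0.094},
    {"tx": 0, "ty": 0, "tz": -0.01, "twist": -0.094},
    {"tx": 0, "ty": 0, "tz": -0.01, "twist": -0.094},
    {"tx": 0, "ty": 0, "tz": -0.01, "twist": -0.094}
  ],
  "gripper": -1,
  "squeeze": 40
}}

```text
clock: 1.15
position: [0.2339, -0.5795, 0.2972]
ee_rot: [2.379, 2.052, -0.0]
force: [0.3, 0.0, -0.1]
width: 0.999
gripper_force: 0.0
```

```bash
python3 - <<'E'
from h import *
go([.62,-.01,.3],-.15)
E
```

```text
at [ 0.2339 -0.5795  0.2972] yang -0.147 tilt [-0. -0. -1.] shift mm [620.1 298.2  -2.9] twist 0.0016
```

Emit:
{"method": "move_arm", "body": {
  "motion": [
    {"tx": 0.044, "ty": 0.021, "tz": 0, "twist": 0},
    {"tx": 0.044, "ty": 0.021, "tz": 0, "twist": 0},
    {"tx": 0.044, "ty": 0.021, "tz": 0, "twist": 0},
    {"tx": 0.044, "ty": 0.021, "tz": 0, "twist": 0},
    {"tx": 0.044, "ty": 0.021, "tz": 0, "twist": 0},
    {"tx": 0.044, "ty": 0.021, "tz": 0, "twist": 0},
    {"tx": 0.044, "ty": 0.021, "tz": 0, "twist": 0},
    {"tx": 0.044, "ty": 0.021, "tz": 0, "twist": 0},
    {"tx": 0.044, "ty": 0.021, "tz": 0, "twist": 0},
    {"tx": 0.044, "ty": 0.021, "tz": 0, "twist": 0},
    {"tx": 0.044, "ty": 0.021, "tz": 0, "twist": 0},
    {"tx": 0.044, "ty": 0.021, "tz": 0, "twist": 0}
  ]
}}

```text
clock: 2.35
position: [0.5646, -0.0947, 0.297]
ee_rot: [2.385, 2.044, 0.0]
force: [0.2, -1.5, -0.4]
width: 1.001
gripper_force: 0.0
```

Emit:
{"method": "move_arm", "body": {
  "motion": [
    {"tx": 0.044, "ty": 0.021, "tz": 0, "twist": 0},
    {"tx": 0.044, "ty": 0.021, "tz": 0, "twist": 0},
    {"tx": 0, "ty": 0, "tz": 0, "twist": 0},
    {"tx": 0, "ty": 0, "tz": 0, "twist": 0}
  ]
}}

```text
clock: 2.75
position: [0.619, -0.0143, 0.2963]
ee_rot: [-2.382, -2.047, 0.0]
force: [0.4, -0.7, -0.3]
width: 1.0
gripper_force: 0.0
```

```bash
python3 - <<'E'
from h import *
go([.6423,-.0139,.2],-.15)
c=arm.calibration("wrist");pic("wrist","w1")
for q,z in [("jar",0.01),("stop_knob",.083),("wall_face",.036),("stop_face",.041),("rack",0)]:
    for d in arm.place_of("wrist",q):
        p=np.array(d["point"])*[560,420];print(q,round(d["conf"],2),p.round(0),atz(c,p,z).round(4))
E
```

```text
at [ 0.619  -0.0143  0.2963] yang -0.151 tilt [-0.001  0.    -1.   ] shift mm [ 3.9 23.1 96.3] twist -0.0005
jar 0.98 [303. 176.] [ 0.6411 -0.0146  0.01  ]
stop_knob 0.64 [303. 277.] [ 0.6222 -0.1321  0.083 ]
wall_face 0.7 [311.  77.] [0.6667 0.109  0.036 ]
stop_face 0.97 [303. 237.] [ 0.6296 -0.0932  0.041 ]
```

View pics/w1.png

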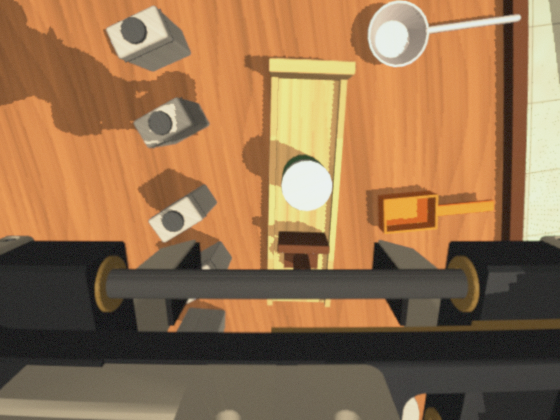

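The wrist view shows the jar lid centre at (307,184). The end wall's top strip runs from (270,60) to (355,63), and the stop plate is at (303,242).

```bash
python3 - <<'E'
from h import *
c=arm.calibration("wrist");im=cv2.imread("pics/w1.png")
print("lid",atz(c,(307,184.5),.09))
# rack mask: yellow-ish vs wood; print lip edges by row
hsv=cv2.cvtColor(im,cv2.COLOR_BGR2HSV)
m=((hsv[...,0]>18)&(hsv[...,0]<32)&(hsv[...,1]>70)).astype(np.uint8)
L=[];Rr=[]
for v in range(100,225,10):
    u=np.where(m[v,250:370])[0]+250; L.append(atz(c,(u[0],v),.022)); Rr.append(atz(c,(u[-1]+1,v),.022)); print(v,u[0],u[-1])
for A in (L,Rr):
    A=np.array(A);k=np.polyfit(A[:,1],A[:,0],1);print("yaw",-np.arctan(k[0]),"x at y=0",k[1],"res",np.abs(A[:,0]-np.polyval(k,A[:,1])).max())
T=[]
for u in range(280,345,8):
    w=np.where(m[40:100,u])[0]+40;T.append(atz(c,(u,w[0]),.062))
A=np.array(T);k=np.polyfit(A[:,0],A[:,1],1);print("wall outer: yaw",np.arctan(k[0]),A.mean(0))
E
```

```text
lid [ 0.64204996 -0.01683113  0.09      ]
100 271 345
110 271 344
120 271 343
130 271 343
140 270 342
150 297 341
160 288 341
170 283 340
180 333 339
190 269 339
200 268 338
210 268 337
220 268 336
yaw -0.10301226200774997 x at y=0 0.6108642994595707 res 0.07274515825402517
yaw -0.1842407503746845 x at y=0 0.696094423665812 res 0.0006860277087314959
wall outer: yaw -0.1974114968903391 [0.66896341 0.12031744 0.062     ]
```

```bash
python3 - <<'E'
from h import *
go([.6418,-.0160,.048],-.184)
E
```

```text
at [ 0.6184 -0.0173  0.297 ] yang -0.156 tilt [ 0.    -0.001 -1.   ] shift mm [  5.1  22.8 249. ] twist 0.018
```

Emit:
{"method": "move_arm", "body": {
  "motion": [
    {"tx": 0.005, "ty": 0.023, "tz": 0.03, "twist": 0.018},
    {"tx": 0, "ty": 0, "tz": 0.04, "twist": 0},
    {"tx": 0, "ty": 0, "tz": 0.04, "twist": 0},
    {"tx": 0, "ty": 0, "tz": 0.03, "twist": 0},
    {"tx": 0, "ty": 0, "tz": 0, "twist": 0},
    {"tx": 0, "ty": 0, "tz": 0, "twist": 0}
  ]
}}

```text
clock: 3.65
position: [0.6424, -0.0149, 0.1576]
ee_rot: [2.415, 2.01, 0.0]
force: [0.8, -0.4, 1.2]
width: 1.001
gripper_force: 0.0
```

```bash
python3 - <<'E'
from h import *
go([.6418,-.0160,.048],-.184)
c=arm.calibration("wrist");im=pic("wrist","w2");go([.6418,-.0160,.048],-.184)
for q,z in [("jar",0.01),("jar",.09)]:
    for d in arm.regions_of("wrist","jar")[:1]:
        m=d["region"]; hs=cv2.cvtColor(im,cv2.COLOR_RGB2HSV); l=m&(hs[...,1]<60)&(hs[...,2]>120)
        v,u=np.where(l); print("lid",u.min(),u.max(),v.min(),v.max(),atz(c,((u.min()+u.max())/2,(v.min()+v.max())/2),.1).round(4))
E
```

```text
at [ 0.6424 -0.0149  0.1576] yang -0.183 tilt [ 0. -0. -1.] shift mm [ -1.2  -0.4 109.6] twist 0.0009
at [ 0.6432 -0.0145  0.1586] yang -0.182 tilt [ 0.002  0.    -1.   ] shift mm [ -1.8  -1.3 110.6] twist 0.001
lid 246 325 183 262 [ 0.6419 -0.0113  0.1   ]
lid 246 325 183 262 [ 0.6419 -0.0113  0.1   ]
```

Emit:
{"method": "move_arm", "body": {
  "motion": [
    {"tx": 0.003, "ty": -0.001, "tz": 0.03, "twist": 0},
    {"tx": 0, "ty": 0, "tz": 0.03, "twist": 0},
    {"tx": 0, "ty": 0, "tz": 0.03, "twist": 0},
    {"tx": 0, "ty": 0, "tz": 0.02, "twist": 0},
    {"tx": 0, "ty": 0, "tz": 0, "twist": 0},
    {"tx": 0, "ty": 0, "tz": 0, "twist": 0}
  ]
}}

```text
clock: 4.4
position: [0.6428, -0.011, 0.0483]
ee_rot: [2.413, 2.01, 0.002]
force: [0.3, 0.1, 0.4]
width: 1.003
gripper_force: 0.0
```

Emit:
{"method": "move_arm", "body": {
  "motion": [
    {"tx": 0, "ty": 0, "tz": 0, "twist": 0},
    {"tx": 0, "ty": 0, "tz": 0, "twist": 0},
    {"tx": 0, "ty": 0, "tz": 0, "twist": 0},
    {"tx": 0, "ty": 0, "tz": 0, "twist": 0},
    {"tx": 0, "ty": 0, "tz": 0, "twist": 0},
    {"tx": 0, "ty": 0, "tz": 0, "twist": 0},
    {"tx": 0, "ty": 0, "tz": 0, "twist": 0},
    {"tx": 0, "ty": 0, "tz": 0, "twist": 0}
  ],
  "gripper": 1,
  "squeeze": 30
}}

```text
clock: 5.2
position: [0.642, -0.0112, 0.047]
ee_rot: [2.414, 2.01, 0.0]
force: [-0.6, -1.1, 4.7]
width: 0.627
gripper_force: 30.0
```

Emit:
{"method": "move_arm", "body": {
  "motion": [
    {"tx": 0, "ty": 0, "tz": -0.005, "twist": 0},
    {"tx": 0, "ty": 0, "tz": -0.015, "twist": 0},
    {"tx": 0, "ty": 0, "tz": -0.03, "twist": 0},
    {"tx": 0, "ty": 0, "tz": -0.03, "twist": 0},
    {"tx": 0, "ty": 0, "tz": -0.02, "twist": 0},
    {"tx": 0, "ty": 0, "tz": 0, "twist": 0}
  ]
}}

```text
clock: 5.8
position: [0.6437, -0.0107, 0.1506]
ee_rot: [2.411, 2.009, 0.007]
force: [-0.2, -0.3, -3.2]
width: 0.628
gripper_force: 30.0
```

```bash
python3 - <<'E'
from h import *
go([.599,.355,.141])
E
```

```text
at [ 0.6437 -0.0107  0.1506] yang -0.182 tilt [ 0.006  0.    -1.   ] shift mm [ 351.6 -110.1    9.5] twist None
```

Emit:
{"method": "move_arm", "body": {
  "motion": [
    {"tx": 0.02, "ty": -0.006, "tz": 0, "twist": 0},
    {"tx": 0.034, "ty": -0.011, "tz": 0, "twist": 0},
    {"tx": 0.034, "ty": -0.011, "tz": 0, "twist": 0},
    {"tx": 0.034, "ty": -0.011, "tz": 0, "twist": 0},
    {"tx": 0.034, "ty": -0.011, "tz": 0, "twist": 0},
    {"tx": 0.034, "ty": -0.011, "tz": 0, "twist": 0},
    {"tx": 0.034, "ty": -0.011, "tz": 0, "twist": 0},
    {"tx": 0.034, "ty": -0.011, "tz": 0, "twist": 0},
    {"tx": 0.034, "ty": -0.011, "tz": 0, "twist": 0},
    {"tx": 0.034, "ty": -0.011, "tz": 0, "twist": 0},
    {"tx": 0.026, "ty": -0.005, "tz": 0, "twist": 0},
    {"tx": 0, "ty": 0, "tz": 0, "twist": 0}
  ]
}}

```text
clock: 7.0
position: [0.5942, 0.3605, 0.1454]
ee_rot: [-2.404, -2.016, 0.001]
force: [0.0, 0.9, -3.6]
width: 0.627
gripper_force: 30.0
```

```bash
python3 - <<'E'
from h import *
go([.599,.355,.043]);print(arm.observe()["width"])
c=arm.calibration("wrist");pic("wrist","w3")
for q,z in [("jar",0.1),("mat",.0)]:
    for d in arm.place_of("wrist",q):
        p=np.array(d["point"])*[560,420];print(q,round(d["conf"],2),p.round(0),atz(c,p,z).round(4))
E
```

```text
at [0.5942 0.3605 0.1454] yang -0.175 tilt [-0.003  0.003 -1.   ] shift mm [ -4.8   6.  102.4] twist None
0.6272526052297985
jar 0.72 [288. 243.] [0.5932 0.3532 0.1   ]
mat 0.64 [287. 200.] [0.5936 0.3607 0.    ]
```

View pics/w3.png

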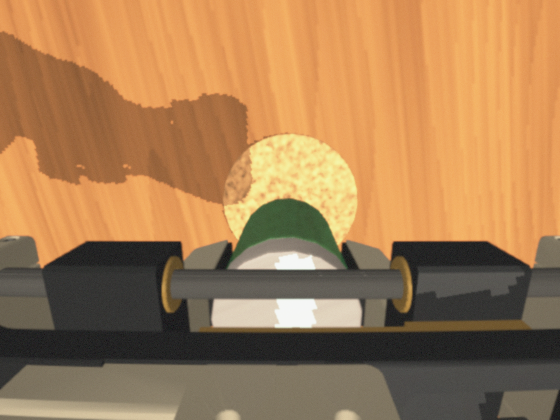

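The mat disc spans columns 222–357 with its centre at about (289,200). The held jar is right above it, so I can lower.

Emit:
{"method": "move_arm", "body": {
  "motion": [
    {"tx": 0, "ty": 0, "tz": 0.03, "twist": 0},
    {"tx": 0, "ty": 0, "tz": 0.03, "twist": 0},
    {"tx": 0, "ty": 0, "tz": 0.02, "twist": 0},
    {"tx": 0, "ty": 0, "tz": 0.01, "twist": 0},
    {"tx": 0, "ty": 0, "tz": 0.005, "twist": 0},
    {"tx": 0, "ty": 0, "tz": 0.004, "twist": 0},
    {"tx": 0, "ty": 0, "tz": 0, "twist": 0},
    {"tx": 0, "ty": 0, "tz": 0, "twist": 0}
  ]
}}

```text
clock: 7.95
position: [0.5977, 0.3552, 0.0487]
ee_rot: [2.414, 2.01, 0.002]
force: [0.6, -0.2, -2.8]
width: 0.627
gripper_force: 30.0
```

```bash
python3 - <<'E'
from h import *
go([.594,.3605,.043]);s=arm.observe();print(s["width"],s["force"])
E
```

```text
at [0.5977 0.3552 0.0487] yang -0.182 tilt [ 0.001  0.001 -1.   ] shift mm [ 4.5 -4.6  5.7] twist None
0.6273441522734536 [ 0.55227621 -0.20608052 -2.8152841 ]
```

Emit:
{"method": "move_arm", "body": {
  "motion": [
    {"tx": 0, "ty": 0, "tz": 0.004, "twist": 0},
    {"tx": 0, "ty": 0, "tz": 0.002, "twist": 0},
    {"tx": 0, "ty": 0, "tz": 0.001, "twist": 0},
    {"tx": 0, "ty": 0, "tz": 0, "twist": 0},
    {"tx": 0, "ty": 0, "tz": 0, "twist": 0}
  ]
}}

```text
clock: 8.45
position: [0.5974, 0.355, 0.042]
ee_rot: [2.414, 2.01, 0.001]
force: [-1.9, -3.1, 7.5]
width: 0.625
gripper_force: 30.0
```

```bash
python3 - <<'E'
from h import *
go([.598,.355,.043]);s=arm.observe();print(s["width"],s["force"])
E
```

```text
at [0.5974 0.355  0.042 ] yang -0.182 tilt [ 0.001  0.    -1.   ] shift mm [ 0.1  0.6 -1. ] twist None
0.6245947189400205 [-1.90346771 -3.06023388  7.51031584]
```

Emit:
{"method": "move_arm", "body": {
  "motion": [
    {"tx": 0, "ty": 0, "tz": 0, "twist": 0},
    {"tx": 0, "ty": 0, "tz": 0, "twist": 0},
    {"tx": 0, "ty": 0, "tz": 0, "twist": 0},
    {"tx": 0, "ty": 0, "tz": 0, "twist": 0},
    {"tx": 0, "ty": 0, "tz": 0, "twist": 0},
    {"tx": 0, "ty": 0, "tz": 0, "twist": 0}
  ],
  "gripper": -1
}}

```text
clock: 9.05
position: [0.5972, 0.3549, 0.0406]
ee_rot: [-2.414, -2.011, 0.0]
force: [-0.9, 0.6, 0.8]
width: 0.998
gripper_force: 0.0
```

Emit:
{"method": "move_arm", "body": {
  "motion": [
    {"tx": 0, "ty": 0, "tz": -0.02, "twist": 0},
    {"tx": 0, "ty": 0, "tz": -0.03, "twist": 0},
    {"tx": 0, "ty": 0, "tz": -0.03, "twist": 0},
    {"tx": 0, "ty": 0, "tz": -0.04, "twist": 0},
    {"tx": 0, "ty": 0, "tz": -0.04, "twist": 0},
    {"tx": 0, "ty": 0, "tz": 0, "twist": 0}
  ]
}}

```text
clock: 9.65
position: [0.5994, 0.3573, 0.2075]
ee_rot: [2.414, 2.01, 0.016]
force: [0.9, 0.5, -0.4]
width: 1.002
gripper_force: 0.0
```

```bash
cat >> h.py <<'E'
def tins(cam,cands,half=.035):
    """cands: approximate tin centres (world xy). cap + top-face fit for each"""
    c=arm.calibration(cam);im=arm.get_image(cam);hsv=cv2.cvtColor(im,cv2.COLOR_RGB2HSV);out=[]
    for x,y in cands:
        u,v=proj(c,[x,y,.09]).round().astype(int);k=int(np.linalg.norm(proj(c,[x+.055,y,.09])-[u,v]))
        x0,y0=max(u-k,0),max(v-k,0);S=hsv[y0:v+k,x0:u+k]
        if S.size==0: out.append(None);continue
        m=((S[...,1]<60)&(S[...,2]>130)).astype(np.uint8)
        cs,_=cv2.findContours(m,0,1)
        if not cs: out.append(None);print((x,y),"none");continue
        h=cv2.convexHull(max(cs,key=cv2.contourArea))
        P=np.array([atz(c,(p[0][0]+x0,p[0][1]+y0),.09)[:2] for p in h])*1000
        (cx,cy),(a,b),t=cv2.minAreaRect(P.astype(np.float32)); t=t if a>b else t+90
        t=np.radians((t+90)%180-90);print((x,y),"centre",round(cx,1),round(cy,1),"size",round(max(a,b)),round(min(a,b)),"long-dir rad %.3f"%t)
    return im
E
python3 - <<'E'
from h import *
im=tins("top",[(.488,.167),(.491,.074),(.481,-.032),(.486,-.119),(.458,-.218)]);cv2.imwrite("pics/t2.png",cv2.resize(im[140:290,110:410],None,fx=2.6,fy=2.6)[:,:,::-1])
go([.488,.167,.2],.3);print(arm.observe()["width"])
E
```

```text
(0.488, 0.167) centre 489.0 173.3 size 58 33 long-dir rad 0.222
(0.491, 0.074) centre 494.6 78.4 size 58 34 long-dir rad 0.325
(0.481, -0.032) centre 482.0 -33.2 size 59 33 long-dir rad 0.388
(0.486, -0.119) centre 486.1 -120.2 size 58 32 long-dir rad 0.382
(0.458, -0.218) centre 458.1 -221.3 size 59 32 long-dir rad -0.230
at [0.5985 0.3563 0.2043] yang -0.182 tilt [ 0.005  0.004 -1.   ] shift mm [-206.1  -74.5    3.1] twist -0.3068
0.9992530960541423
```

View pics/t2.png

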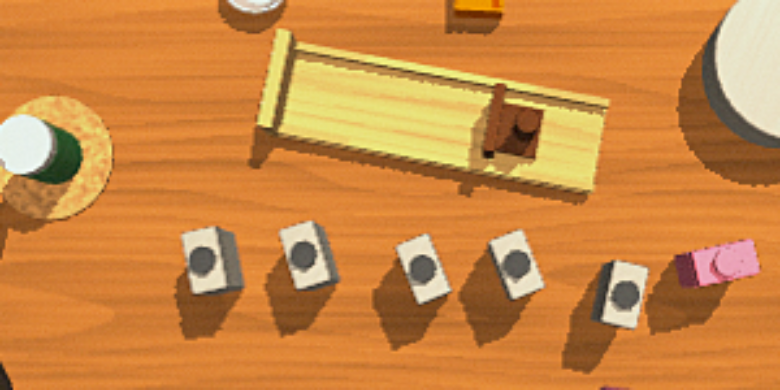

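Emit:
{"method": "move_arm", "body": {
  "motion": [
    {"tx": -0.04, "ty": -0.015, "tz": 0, "twist": 0},
    {"tx": -0.04, "ty": -0.015, "tz": 0, "twist": 0},
    {"tx": -0.04, "ty": -0.015, "tz": 0, "twist": 0},
    {"tx": -0.04, "ty": -0.015, "tz": 0, "twist": 0},
    {"tx": -0.04, "ty": -0.015, "tz": 0, "twist": -0.086},
    {"tx": 0, "ty": 0, "tz": 0, "twist": -0.086},
    {"tx": 0, "ty": 0, "tz": 0, "twist": -0.086},
    {"tx": 0, "ty": 0, "tz": 0, "twist": 0},
    {"tx": 0, "ty": 0, "tz": 0, "twist": 0},
    {"tx": 0, "ty": 0, "tz": 0, "twist": 0}
  ]
}}

```text
clock: 10.7
position: [0.4872, 0.1719, 0.2003]
ee_rot: [-1.963, -2.452, 0.001]
force: [0.1, 0.3, 0.1]
width: 1.001
gripper_force: 0.0
```

```bash
python3 - <<'E'
from h import *
im=tins("wrist",[(.489,.173)]);cv2.imwrite("pics/w4.png",im[:,:,::-1])
go([.489,.173,.043],.222)
E
```

```text
(0.489, 0.173) centre 486.7 176.0 size 58 32 long-dir rad 0.221
at [0.4872 0.172  0.2004] yang 0.221 tilt [-0.001 -0.    -1.   ] shift mm [  0.6   2.1 157.4] twist -0.0003
```

Emit:
{"method": "move_arm", "body": {
  "motion": [
    {"tx": 0.003, "ty": 0, "tz": 0.04, "twist": 0},
    {"tx": 0, "ty": 0, "tz": 0.04, "twist": 0},
    {"tx": 0, "ty": 0, "tz": 0.04, "twist": 0},
    {"tx": 0, "ty": 0, "tz": 0.025, "twist": 0},
    {"tx": 0, "ty": 0, "tz": 0.012, "twist": 0},
    {"tx": 0, "ty": 0, "tz": 0, "twist": 0},
    {"tx": 0, "ty": 0, "tz": 0, "twist": 0}
  ]
}}

```text
clock: 11.45
position: [0.4872, 0.1753, 0.0446]
ee_rot: [1.96, 2.455, 0.002]
force: [0.1, -0.6, 0.7]
width: 0.997
gripper_force: 0.0
```

Emit:
{"method": "move_arm", "body": {
  "motion": [
    {"tx": 0, "ty": 0, "tz": 0, "twist": 0},
    {"tx": 0, "ty": 0, "tz": 0, "twist": 0},
    {"tx": 0, "ty": 0, "tz": 0, "twist": 0},
    {"tx": 0, "ty": 0, "tz": 0, "twist": 0},
    {"tx": 0, "ty": 0, "tz": 0, "twist": 0},
    {"tx": 0, "ty": 0, "tz": 0, "twist": 0},
    {"tx": 0, "ty": 0, "tz": 0, "twist": 0}
  ],
  "gripper": 1,
  "squeeze": 40
}}

```text
clock: 12.15
position: [0.4869, 0.1747, 0.044]
ee_rot: [1.96, 2.455, 0.0]
force: [1.5, 0.4, 1.7]
width: 0.651
gripper_force: 4.6
```

Emit:
{"method": "move_arm", "body": {
  "motion": [
    {"tx": 0, "ty": 0, "tz": -0.01, "twist": 0},
    {"tx": 0, "ty": 0, "tz": -0.02, "twist": 0},
    {"tx": 0, "ty": 0, "tz": -0.03, "twist": 0},
    {"tx": 0, "ty": 0, "tz": -0.03, "twist": 0.087},
    {"tx": 0, "ty": 0, "tz": -0.02, "twist": 0.087},
    {"tx": 0, "ty": 0, "tz": 0, "twist": 0.087},
    {"tx": 0, "ty": 0, "tz": 0, "twist": 0},
    {"tx": 0, "ty": 0, "tz": 0, "twist": 0}
  ]
}}

```text
clock: 12.95
position: [0.4861, 0.1745, 0.1535]
ee_rot: [-2.414, -2.01, 0.002]
force: [0.3, 0.4, -2.8]
width: 0.657
gripper_force: 40.0
```

```bash
cat >> h.py <<'E'
YAW=-.184;O=np.array([.6412,-.0208])
yd=np.array([-np.sin(YAW),np.cos(YAW)])
def slot(s): return O+yd*s      # s along rack y from origin
E
python3 - <<'E'
from h import *
p=slot(.130-.017-.006);go([*p,.17],YAW);print(arm.observe()["width"])
im=tins("wrist",[(.487,.176)])
c=arm.calibration("wrist")
for q,z in [("wall_face",.036),("stop_face",.041)]:
    for d in arm.place_of("wrist",q):
        p=np.array(d["point"])*[560,420];print(q,round(d["conf"],2),p.round(0),atz(c,p,z).round(4))
E
```

```text
at [0.4861 0.1745 0.1535] yang -0.182 tilt [-0.001 -0.001 -1.   ] shift mm [-57.  188.1 -16.6] twist 0.0012
0.6569544411801915
(0.487, 0.176) centre 479.2 142.0 size 112 4 long-dir rad -0.181
wall_face 0.62 [490. 244.] [0.6658 0.1054 0.036 ]
```

Emit:
{"method": "move_arm", "body": {
  "motion": [
    {"tx": -0.008, "ty": 0.024, "tz": 0, "twist": 0},
    {"tx": -0.01, "ty": 0.034, "tz": 0, "twist": 0},
    {"tx": -0.01, "ty": 0.034, "tz": 0, "twist": 0},
    {"tx": -0.01, "ty": 0.034, "tz": 0, "twist": 0},
    {"tx": -0.01, "ty": 0.034, "tz": 0, "twist": 0},
    {"tx": -0.009, "ty": 0.028, "tz": 0, "twist": 0},
    {"tx": 0, "ty": 0, "tz": 0, "twist": 0},
    {"tx": 0, "ty": 0, "tz": 0, "twist": 0},
    {"tx": 0, "ty": 0, "tz": 0, "twist": 0}
  ]
}}

```text
clock: 14.0
position: [0.6598, 0.0847, 0.1532]
ee_rot: [-2.416, -2.006, 0.001]
force: [-0.0, 0.3, -3.0]
width: 0.653
gripper_force: 40.0
```

```bash
python3 - <<'E'
from h import *
p=slot(.130-.017-.006);go([*p,.056],YAW);print(arm.observe()["width"])
im=pic("wrist","w5");c=arm.calibration("wrist")
for q,z in [("wall_face",.036),("stop_face",.041)]:
    for d in arm.place_of("wrist",q):
        p=np.array(d["point"])*[560,420];print(q,round(d["conf"],2),p.round(0),atz(c,p,z).round(4))
E
```

```text
at [0.6598 0.0847 0.1532] yang -0.185 tilt [-0.002  0.001 -1.   ] shift mm [-0.1  1.2 97.2] twist -0.0004
0.6531082606456312
wall_face 0.84 [285. 179.] [0.6627 0.1099 0.036 ]
```

View pics/w5.png

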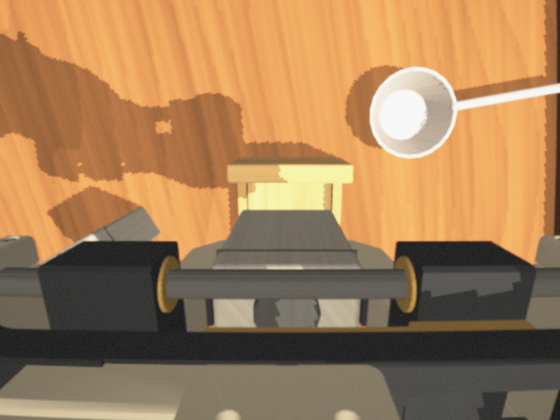

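The wall strip is at rows 163–181, columns 228–353. The held tin's front lower edge is at row 211, columns 240–338. It lines up with the bay.

```bash
python3 - <<'E'
from h import *
c=arm.calibration("wrist");q,r=tool()
xd=np.array([np.cos(YAW),np.sin(YAW)])
for n,uv,z in [("wallL",(228,164),.062),("wallR",(353,164),.062),("wall in",(290,181),.062),("tinfront",(289,211),.109),("tinL",(240,211),.109),("tinR",(338,211),.109)]:
    p=atz(c,uv,z)[:2]-O;print(n,"rack x,y mm",(p@xd*1000).round(1),(p@yd*1000).round(1))
E
```

```text
wallL rack x,y mm -47.0 148.0
wallR rack x,y mm 50.9 148.0
wall in rack x,y mm 1.6 134.5
tinfront rack x,y mm 0.5 122.3
tinL rack x,y mm -31.8 122.3
tinR rack x,y mm 32.8 122.3
```

Emit:
{"method": "move_arm", "body": {
  "motion": [
    {"tx": 0.002, "ty": 0.002, "tz": 0.03, "twist": 0},
    {"tx": 0, "ty": 0, "tz": 0.03, "twist": 0},
    {"tx": 0, "ty": 0, "tz": 0.02, "twist": 0},
    {"tx": 0, "ty": 0, "tz": 0.01, "twist": 0},
    {"tx": 0, "ty": 0, "tz": 0.005, "twist": 0},
    {"tx": 0, "ty": 0, "tz": 0, "twist": 0},
    {"tx": 0, "ty": 0, "tz": 0, "twist": 0}
  ]
}}

```text
clock: 14.85
position: [0.6639, 0.0857, 0.0599]
ee_rot: [2.418, 2.005, 0.002]
force: [0.1, -0.1, -2.7]
width: 0.652
gripper_force: 40.0
```

Emit:
{"method": "move_arm", "body": {
  "motion": [
    {"tx": 0.001, "ty": 0, "tz": 0.002, "twist": 0},
    {"tx": 0.001, "ty": 0, "tz": 0, "twist": 0},
    {"tx": 0.001, "ty": 0, "tz": 0, "twist": 0},
    {"tx": 0.001, "ty": 0, "tz": 0, "twist": 0},
    {"tx": 0, "ty": 0, "tz": 0, "twist": 0},
    {"tx": 0, "ty": 0, "tz": 0, "twist": 0}
  ]
}}

```text
clock: 15.45
position: [0.6639, 0.0894, 0.0567]
ee_rot: [2.419, 2.005, 0.0]
force: [0.2, 0.7, -3.1]
width: 0.649
gripper_force: 40.0
```

Emit:
{"method": "move_arm", "body": {
  "motion": [
    {"tx": 0.001, "ty": 0, "tz": 0.001, "twist": 0},
    {"tx": 0.001, "ty": 0, "tz": 0.001, "twist": 0},
    {"tx": 0.001, "ty": 0, "tz": 0, "twist": 0},
    {"tx": 0, "ty": 0, "tz": 0, "twist": 0},
    {"tx": 0, "ty": 0, "tz": 0, "twist": 0}
  ]
}}

```text
clock: 15.95
position: [0.6644, 0.0923, 0.0547]
ee_rot: [-2.419, -2.005, 0.0]
force: [-0.5, -0.9, -3.1]
width: 0.647
gripper_force: 40.0
```

Emit:
{"method": "move_arm", "body": {
  "motion": [
    {"tx": 0.001, "ty": 0, "tz": 0.001, "twist": 0},
    {"tx": 0.001, "ty": 0, "tz": 0.001, "twist": 0},
    {"tx": 0, "ty": 0, "tz": 0, "twist": 0},
    {"tx": 0, "ty": 0, "tz": 0, "twist": 0}
  ]
}}

```text
clock: 16.35
position: [0.6646, 0.0923, 0.0541]
ee_rot: [2.418, 2.003, -0.003]
force: [-6.5, -6.5, 13.0]
width: 0.654
gripper_force: 40.0
```

```bash
python3 - <<'E'
from h import *
s=arm.observe();print(s["position"],s["force"],s["width"])
p=(s["position"][:2]-O);print(p@yd)
c=arm.calibration("wrist");im=pic("wrist","w6")
E
```

```text
[0.66456011 0.09228918 0.05409175] [-6.54816117 -6.54031594 13.01926416] 0.6539861015044668
0.1154542463547993
```

View pics/w6.png

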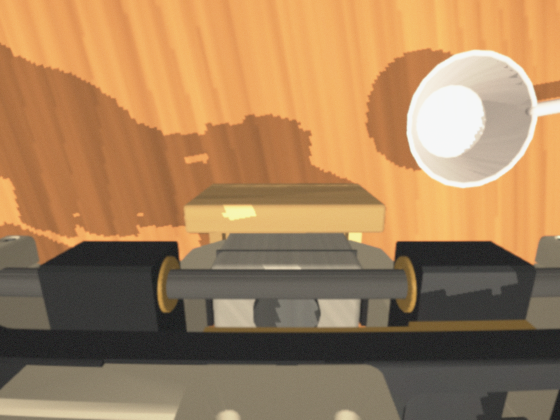

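The tin is on the floor and touching the wall, with the wall strip at rows 185–230 directly in front of it. Releasing now.

Emit:
{"method": "move_arm", "body": {
  "motion": [
    {"tx": -0.001, "ty": 0, "tz": -0.001, "twist": 0},
    {"tx": 0, "ty": 0, "tz": 0, "twist": 0}
  ]
}}

```text
clock: 16.6
position: [0.6646, 0.0923, 0.0541]
ee_rot: [2.419, 2.004, -0.001]
force: [-3.6, -5.2, 4.9]
width: 0.65
gripper_force: 40.0
```

Emit:
{"method": "move_arm", "body": {
  "motion": [
    {"tx": 0, "ty": 0, "tz": 0, "twist": 0},
    {"tx": 0, "ty": 0, "tz": 0, "twist": 0},
    {"tx": 0, "ty": 0, "tz": 0, "twist": 0},
    {"tx": 0, "ty": 0, "tz": 0, "twist": 0},
    {"tx": 0, "ty": 0, "tz": 0, "twist": 0},
    {"tx": 0, "ty": 0, "tz": 0, "twist": 0}
  ],
  "gripper": -1
}}

```text
clock: 17.2
position: [0.6647, 0.0934, 0.0537]
ee_rot: [-2.418, -2.005, -0.0]
force: [-0.3, -1.1, -0.2]
width: 1.004
gripper_force: 0.0
```

Emit:
{"method": "move_arm", "body": {
  "motion": [
    {"tx": 0, "ty": 0, "tz": -0.02, "twist": 0},
    {"tx": 0, "ty": 0, "tz": -0.03, "twist": 0},
    {"tx": 0, "ty": 0, "tz": -0.04, "twist": 0},
    {"tx": 0, "ty": 0, "tz": -0.04, "twist": 0},
    {"tx": 0, "ty": 0, "tz": -0.02, "twist": 0},
    {"tx": 0, "ty": 0, "tz": 0, "twist": 0},
    {"tx": 0, "ty": 0, "tz": 0, "twist": 0}
  ]
}}

```text
clock: 17.9
position: [0.6646, 0.0932, 0.2038]
ee_rot: [2.418, 2.005, 0.0]
force: [0.3, -0.8, -0.9]
width: 0.997
gripper_force: 0.0
```

```bash
sed -i 's/^YAW=.*/YAW=-.184;O=np.array([.6425,-.0184])/' h.py; python3 - <<'E'
from h import *
go([.4946,.0784,.2],.325)
tins("top",[(.4946,.0784),(.481,-.032),(.486,-.119),(.458,-.218)])
E
```

```text
at [0.6646 0.0932 0.2038] yang -0.187 tilt [ 0. -0. -1.] shift mm [ -46.1 -164.3    3.7] twist -0.3257
(0.4946, 0.0784) centre 537.5 117.1 size 2 0 long-dir rad -1.569
(0.481, -0.032) centre 481.8 -32.9 size 58 34 long-dir rad 0.412
(0.486, -0.119) centre 486.1 -120.3 size 58 32 long-dir rad 0.380
(0.458, -0.218) centre 458.1 -221.3 size 59 32 long-dir rad -0.230
```

Emit:
{"method": "move_arm", "body": {
  "motion": [
    {"tx": -0.011, "ty": -0.041, "tz": 0, "twist": 0},
    {"tx": -0.011, "ty": -0.041, "tz": 0, "twist": 0},
    {"tx": -0.012, "ty": -0.041, "tz": 0, "twist": 0},
    {"tx": -0.012, "ty": -0.041, "tz": 0, "twist": 0},
    {"tx": 0, "ty": 0, "tz": 0, "twist": -0.0815},
    {"tx": 0, "ty": 0, "tz": 0, "twist": -0.0815},
    {"tx": 0, "ty": 0, "tz": 0, "twist": -0.0815},
    {"tx": 0, "ty": 0, "tz": 0, "twist": -0.0815},
    {"tx": 0, "ty": 0, "tz": 0, "twist": 0},
    {"tx": 0, "ty": 0, "tz": 0, "twist": 0},
    {"tx": 0, "ty": 0, "tz": 0, "twist": 0}
  ]
}}

```text
clock: 19.05
position: [0.4947, 0.0784, 0.2032]
ee_rot: [-1.835, -2.549, 0.001]
force: [0.3, 0.4, 0.2]
width: 0.997
gripper_force: 0.0
```

```bash
python3 - <<'E'
from h import *
im=tins("wrist",[(.4946,.0784)])
go([.4946,.0784,.043],.325)
E
```

```text
(0.4946, 0.0784) centre 491.7 81.0 size 58 32 long-dir rad 0.323
at [0.4948 0.0784 0.2034] yang 0.323 tilt [-0.001 -0.    -1.   ] shift mm [ 0.000e+00 -1.000e-01  1.604e+02] twist -0.0011
```

Emit:
{"method": "move_arm", "body": {
  "motion": [
    {"tx": 0.003, "ty": -0.001, "tz": 0.04, "twist": 0},
    {"tx": 0, "ty": 0, "tz": 0.04, "twist": 0},
    {"tx": 0, "ty": 0, "tz": 0.04, "twist": 0},
    {"tx": 0, "ty": 0, "tz": 0.028, "twist": 0},
    {"tx": 0, "ty": 0, "tz": 0.012, "twist": 0},
    {"tx": 0, "ty": 0, "tz": 0, "twist": 0},
    {"tx": 0, "ty": 0, "tz": 0, "twist": 0}
  ]
}}

```text
clock: 19.8
position: [0.4938, 0.0814, 0.0447]
ee_rot: [1.832, 2.551, 0.001]
force: [0.3, -0.2, 0.5]
width: 1.0
gripper_force: 0.0
```

Emit:
{"method": "move_arm", "body": {
  "motion": [
    {"tx": 0, "ty": 0, "tz": 0, "twist": 0},
    {"tx": 0, "ty": 0, "tz": 0, "twist": 0},
    {"tx": 0, "ty": 0, "tz": 0, "twist": 0},
    {"tx": 0, "ty": 0, "tz": 0, "twist": 0},
    {"tx": 0, "ty": 0, "tz": 0, "twist": 0},
    {"tx": 0, "ty": 0, "tz": 0, "twist": 0},
    {"tx": 0, "ty": 0, "tz": 0, "twist": 0},
    {"tx": 0, "ty": 0, "tz": 0, "twist": 0}
  ],
  "gripper": 1,
  "squeeze": 40
}}

```text
clock: 20.6
position: [0.4931, 0.0808, 0.044]
ee_rot: [1.832, 2.552, -0.0]
force: [-1.6, -0.2, 6.1]
width: 0.652
gripper_force: 40.0
```

Emit:
{"method": "move_arm", "body": {
  "motion": [
    {"tx": 0, "ty": 0, "tz": -0.01, "twist": 0},
    {"tx": 0, "ty": 0, "tz": -0.02, "twist": 0},
    {"tx": 0, "ty": 0, "tz": -0.03, "twist": 0},
    {"tx": 0, "ty": 0, "tz": -0.04, "twist": 0},
    {"tx": 0, "ty": 0, "tz": -0.03, "twist": 0.08},
    {"tx": 0, "ty": 0, "tz": -0.01, "twist": 0.081},
    {"tx": 0, "ty": 0, "tz": 0, "twist": 0.081},
    {"tx": 0, "ty": 0, "tz": 0, "twist": 0.081},
    {"tx": 0, "ty": 0, "tz": 0, "twist": 0},
    {"tx": 0, "ty": 0, "tz": 0, "twist": 0}
  ]
}}

```text
clock: 21.6
position: [0.4928, 0.0811, 0.1839]
ee_rot: [-2.41, -2.016, 0.0]
force: [-0.3, 0.2, -2.5]
width: 0.649
gripper_force: 40.0
```

```bash
python3 - <<'E'
from h import *
p=slot(.130-.051-.004);go([*p,.056],YAW);print(arm.observe()["width"],arm.observe()["gripper_force"])
E
```

```text
at [0.4928 0.0811 0.1839] yang -0.178 tilt [-0. -0. -1.] shift mm [  3.5 165.4 127.9] twist 0.0041
0.6493734584036643 39.98862326145172
```

Emit:
{"method": "move_arm", "body": {
  "motion": [
    {"tx": 0, "ty": 0.025, "tz": 0, "twist": 0.004},
    {"tx": 0.001, "ty": 0.035, "tz": 0, "twist": 0},
    {"tx": 0.001, "ty": 0.035, "tz": 0, "twist": 0},
    {"tx": 0, "ty": 0.035, "tz": 0, "twist": 0},
    {"tx": 0, "ty": 0.035, "tz": 0, "twist": 0},
    {"tx": 0, "ty": 0, "tz": 0.02, "twist": 0},
    {"tx": 0, "ty": 0, "tz": 0.02, "twist": 0},
    {"tx": 0, "ty": 0, "tz": 0, "twist": 0},
    {"tx": 0, "ty": 0, "tz": 0, "twist": 0},
    {"tx": 0, "ty": 0, "tz": 0, "twist": 0}
  ]
}}

```text
clock: 22.6
position: [0.6561, 0.0525, 0.145]
ee_rot: [2.419, 2.004, 0.002]
force: [-0.0, 0.4, -1.7]
width: 0.652
gripper_force: 40.0
```

```bash
python3 - <<'E'
from h import *
p=slot(.130-.051-.004);go([*p,.056],YAW);print(arm.observe()["width"],arm.observe()["gripper_force"])
im=pic("wrist","w7")
E
```

```text
at [0.6561 0.0525 0.145 ] yang -0.187 tilt [ 0.001  0.    -1.   ] shift mm [ 2.7 -0.5 89. ] twist -0.0019
0.651976840054295 39.98840510845184
```

View pics/w7.png

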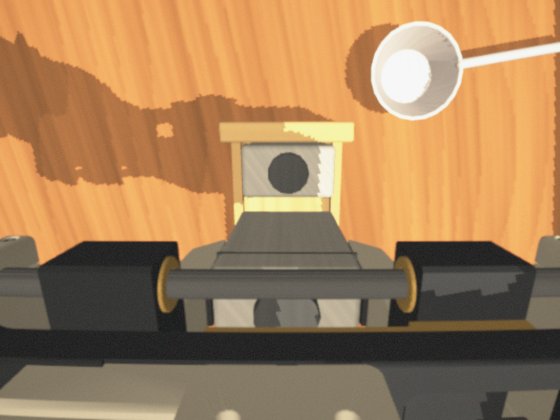

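The first tin stands square against the wall, cap at (288,173). The held tin's lower front edge is at row 211, about 7–9 mm short of the first tin's back edge at row 197, so lowering is clear.

Emit:
{"method": "move_arm", "body": {
  "motion": [
    {"tx": 0, "ty": 0, "tz": 0.03, "twist": 0},
    {"tx": 0, "ty": 0, "tz": 0.03, "twist": 0},
    {"tx": 0, "ty": 0, "tz": 0.02, "twist": 0},
    {"tx": 0, "ty": 0, "tz": 0.006, "twist": 0},
    {"tx": 0.001, "ty": 0, "tz": 0.002, "twist": 0},
    {"tx": 0.002, "ty": 0, "tz": 0.001, "twist": 0},
    {"tx": 0.002, "ty": 0, "tz": 0, "twist": 0},
    {"tx": 0, "ty": 0, "tz": 0, "twist": 0},
    {"tx": 0, "ty": 0, "tz": 0, "twist": 0}
  ]
}}

```text
clock: 23.55
position: [0.6569, 0.0574, 0.0555]
ee_rot: [2.419, 2.003, 0.001]
force: [0.6, 0.3, -2.6]
width: 0.65
gripper_force: 40.0
```

```bash
python3 - <<'E'
from h import *
p=slot(.130-.051);go([*p,.054],YAW);s=arm.observe();print(s["width"],s["force"])
E
```

```text
at [0.6569 0.0574 0.0555] yang -0.188 tilt [ 0.001  0.    -1.   ] shift mm [ 1.8 -0.3  1.5] twist -0.0024
0.6498366198385777 [ 0.58658162  0.26348008 -2.60387147]
```

Emit:
{"method": "move_arm", "body": {
  "motion": [
    {"tx": 0.001, "ty": 0, "tz": 0.001, "twist": 0},
    {"tx": 0, "ty": 0, "tz": 0.001, "twist": 0},
    {"tx": 0, "ty": 0, "tz": 0, "twist": 0},
    {"tx": 0, "ty": 0, "tz": 0, "twist": 0}
  ]
}}

```text
clock: 23.95
position: [0.657, 0.058, 0.0541]
ee_rot: [2.42, 2.002, 0.001]
force: [-2.9, -1.6, 9.1]
width: 0.653
gripper_force: 40.0
```

Emit:
{"method": "move_arm", "body": {
  "motion": [
    {"tx": 0, "ty": 0, "tz": 0, "twist": 0},
    {"tx": 0, "ty": 0, "tz": 0, "twist": 0},
    {"tx": 0, "ty": 0, "tz": 0, "twist": 0},
    {"tx": 0, "ty": 0, "tz": 0, "twist": 0},
    {"tx": 0, "ty": 0, "tz": 0, "twist": 0},
    {"tx": 0, "ty": 0, "tz": 0, "twist": 0}
  ],
  "gripper": -1
}}

```text
clock: 24.55
position: [0.6566, 0.0582, 0.0526]
ee_rot: [-2.42, -2.003, 0.0]
force: [0.8, 0.4, 0.7]
width: 0.998
gripper_force: 0.0
```

Emit:
{"method": "move_arm", "body": {
  "motion": [
    {"tx": 0, "ty": 0, "tz": -0.02, "twist": 0},
    {"tx": 0, "ty": 0, "tz": -0.03, "twist": 0},
    {"tx": 0, "ty": 0, "tz": -0.04, "twist": 0},
    {"tx": 0, "ty": 0, "tz": -0.04, "twist": 0},
    {"tx": 0, "ty": 0, "tz": -0.02, "twist": 0},
    {"tx": 0, "ty": 0, "tz": 0, "twist": 0},
    {"tx": 0, "ty": 0, "tz": 0, "twist": 0}
  ]
}}

```text
clock: 25.25
position: [0.6567, 0.0581, 0.2028]
ee_rot: [2.42, 2.003, 0.0]
force: [0.2, -0.5, -1.2]
width: 0.998
gripper_force: 0.0
```

```bash
python3 - <<'E'
from h import *
go([.480,-.0305,.2],.405)
tins("top",[(.481,-.032),(.486,-.119),(.458,-.218)])
E
```

```text
at [0.6567 0.0581 0.2028] yang -0.188 tilt [ 0. -0. -1.] shift mm [-120.  -157.     2.7] twist -0.3776
(0.481, -0.032) centre 496.2 -66.2 size 0 0 long-dir rad -1.571
(0.486, -0.119) centre 486.1 -120.3 size 58 32 long-dir rad 0.380
(0.458, -0.218) centre 458.1 -221.3 size 59 32 long-dir rad -0.230
```

Emit:
{"method": "move_arm", "body": {
  "motion": [
    {"tx": -0.024, "ty": -0.031, "tz": 0, "twist": 0},
    {"tx": -0.024, "ty": -0.031, "tz": 0, "twist": 0},
    {"tx": -0.024, "ty": -0.031, "tz": 0, "twist": 0},
    {"tx": -0.024, "ty": -0.032, "tz": 0, "twist": 0},
    {"tx": -0.024, "ty": -0.032, "tz": 0, "twist": 0},
    {"tx": 0, "ty": 0, "tz": 0, "twist": -0.0945},
    {"tx": 0, "ty": 0, "tz": 0, "twist": -0.0945},
    {"tx": 0, "ty": 0, "tz": 0, "twist": -0.0945},
    {"tx": 0, "ty": 0, "tz": 0, "twist": -0.0945},
    {"tx": 0, "ty": 0, "tz": 0, "twist": 0},
    {"tx": 0, "ty": 0, "tz": 0, "twist": 0},
    {"tx": 0, "ty": 0, "tz": 0, "twist": 0}
  ]
}}

```text
clock: 26.5
position: [0.4797, -0.0304, 0.2022]
ee_rot: [-1.732, -2.62, 0.001]
force: [-0.2, 0.9, -0.2]
width: 1.0
gripper_force: 0.0
```

```bash
python3 - <<'E'
from h import *
im=tins("wrist",[(.480,-.0305)])
go([.480,-.0305,.043],.405)
E
```

```text
(0.48, -0.0305) centre 479.2 -31.1 size 58 33 long-dir rad 0.381
at [ 0.4798 -0.0304  0.2024] yang 0.403 tilt [-0.001  0.    -1.   ] shift mm [ -0.2   0.2 159.4] twist -0.0012
```

Emit:
{"method": "move_arm", "body": {
  "motion": [
    {"tx": -0.0005, "ty": 0, "tz": 0.04, "twist": 0.014},
    {"tx": 0, "ty": 0, "tz": 0.04, "twist": 0},
    {"tx": 0, "ty": 0, "tz": 0.04, "twist": 0},
    {"tx": 0, "ty": 0, "tz": 0.027, "twist": 0},
    {"tx": 0, "ty": 0, "tz": 0.012, "twist": 0},
    {"tx": 0, "ty": 0, "tz": 0, "twist": 0},
    {"tx": 0, "ty": 0, "tz": 0, "twist": 0}
  ]
}}

```text
clock: 27.25
position: [0.4809, -0.0306, 0.0446]
ee_rot: [1.757, 2.603, 0.001]
force: [-0.3, 0.2, 0.4]
width: 0.999
gripper_force: 0.0
```

Emit:
{"method": "move_arm", "body": {
  "motion": [
    {"tx": 0, "ty": 0, "tz": 0, "twist": 0},
    {"tx": 0, "ty": 0, "tz": 0, "twist": 0},
    {"tx": 0, "ty": 0, "tz": 0, "twist": 0},
    {"tx": 0, "ty": 0, "tz": 0, "twist": 0},
    {"tx": 0, "ty": 0, "tz": 0, "twist": 0},
    {"tx": 0, "ty": 0, "tz": 0, "twist": 0},
    {"tx": 0, "ty": 0, "tz": 0, "twist": 0},
    {"tx": 0, "ty": 0, "tz": 0, "twist": 0}
  ],
  "gripper": 1,
  "squeeze": 40
}}

```text
clock: 28.05
position: [0.4802, -0.031, 0.044]
ee_rot: [1.757, 2.604, -0.0]
force: [-1.7, -1.1, 5.7]
width: 0.648
gripper_force: 40.0
```

Emit:
{"method": "move_arm", "body": {
  "motion": [
    {"tx": 0, "ty": 0, "tz": -0.01, "twist": 0},
    {"tx": 0, "ty": 0, "tz": -0.02, "twist": 0},
    {"tx": 0, "ty": 0, "tz": -0.03, "twist": 0},
    {"tx": 0, "ty": 0, "tz": -0.04, "twist": 0},
    {"tx": 0, "ty": 0, "tz": -0.03, "twist": 0.09},
    {"tx": 0, "ty": 0, "tz": -0.01, "twist": 0.09},
    {"tx": 0, "ty": 0, "tz": 0, "twist": 0.09},
    {"tx": 0, "ty": 0, "tz": 0, "twist": 0.09},
    {"tx": 0, "ty": 0, "tz": 0, "twist": 0},
    {"tx": 0, "ty": 0, "tz": 0, "twist": 0},
    {"tx": 0, "ty": 0, "tz": 0, "twist": 0}
  ]
}}

```text
clock: 29.15
position: [0.48, -0.0308, 0.1837]
ee_rot: [-2.41, -2.015, 0.0]
force: [-0.7, 0.8, -2.9]
width: 0.653
gripper_force: 40.0
```

```bash
python3 - <<'E'
from h import *
p=slot(.130-.085-.008);go([*p,.056],YAW);print(arm.observe()["width"],arm.observe()["gripper_force"])
E
```

```text
at [ 0.48   -0.0308  0.1837] yang -0.178 tilt [-0.  0. -1.] shift mm [ 78.  158.  127.6] twist 0.0036
0.6532364742823982 40.00004231929779
```

Emit:
{"method": "move_arm", "body": {
  "motion": [
    {"tx": 0.01, "ty": 0.023, "tz": 0, "twist": 0.002},
    {"tx": 0.017, "ty": 0.034, "tz": 0, "twist": 0},
    {"tx": 0.017, "ty": 0.034, "tz": 0, "twist": 0},
    {"tx": 0.017, "ty": 0.034, "tz": 0, "twist": 0},
    {"tx": 0.017, "ty": 0.033, "tz": 0, "twist": 0},
    {"tx": 0, "ty": 0, "tz": 0.02, "twist": 0},
    {"tx": 0, "ty": 0, "tz": 0.02, "twist": 0},
    {"tx": 0, "ty": 0, "tz": 0, "twist": 0},
    {"tx": 0, "ty": 0, "tz": 0, "twist": 0},
    {"tx": 0, "ty": 0, "tz": 0, "twist": 0}
  ]
}}

```text
clock: 30.15
position: [0.6504, 0.0168, 0.145]
ee_rot: [2.416, 2.007, 0.002]
force: [0.4, 0.0, -3.3]
width: 0.653
gripper_force: 40.0
```

```bash
cat >> h.py <<'E'
def rowedge():
    """rear edge of the placed tins' tops, rack frame (mm), seen by the wrist camera"""
    c=arm.calibration("wrist");im=arm.get_image("wrist");xd=np.array([np.cos(YAW),np.sin(YAW)])
    hsv=cv2.cvtColor(im,cv2.COLOR_RGB2HSV);m=((hsv[:,:,1]<60)&(hsv[:,:,2]>110)).astype(np.uint8);m[212:]=0
    m[:,:220]=0;m[:,345:]=0;cs,_=cv2.findContours(m,0,1)
    for k in cs:
        if cv2.contourArea(k)<150: continue
        P=np.array([(atz(c,q[0],.1)[:2]-O)*1000 for q in k]);print("blob rack x",(P@xd).min().round(1),(P@xd).max().round(1),"y",(P@yd).min().round(1),(P@yd).max().round(1))
    return im
E
python3 - <<'E'
from h import *
p=slot(.130-.085-.008);go([*p,.056],YAW);print(arm.observe()["width"],arm.observe()["gripper_force"])
im=rowedge();cv2.imwrite("pics/w8.png",im[:,:,::-1])
E
```

```text
at [0.6504 0.0168 0.145 ] yang -0.184 tilt [ 0.002  0.    -1.   ] shift mm [ 0.9 -1.5 89. ] twist -0.0003
0.652845655939989 39.999990463256836
blob rack x -29.3 30.3 y 61.4 129.0
```

Emit:
{"method": "move_arm", "body": {
  "motion": [
    {"tx": 0, "ty": -0.001, "tz": 0.03, "twist": 0},
    {"tx": 0, "ty": 0, "tz": 0.03, "twist": 0},
    {"tx": 0, "ty": 0, "tz": 0.02, "twist": 0},
    {"tx": 0.002, "ty": 0, "tz": 0.006, "twist": 0},
    {"tx": 0.002, "ty": 0, "tz": 0.002, "twist": 0},
    {"tx": 0.002, "ty": 0, "tz": 0.001, "twist": 0},
    {"tx": 0.001, "ty": 0, "tz": 0, "twist": 0},
    {"tx": 0, "ty": 0, "tz": 0, "twist": 0},
    {"tx": 0, "ty": 0, "tz": 0.001, "twist": 0},
    {"tx": 0, "ty": 0, "tz": 0.0005, "twist": 0},
    {"tx": 0, "ty": 0, "tz": 0, "twist": 0},
    {"tx": 0, "ty": 0, "tz": 0, "twist": 0}
  ]
}}

```text
clock: 31.4
position: [0.6505, 0.0239, 0.0541]
ee_rot: [2.417, 2.006, 0.001]
force: [-1.4, -0.7, 5.6]
width: 0.651
gripper_force: 40.0
```

```bash
python3 - <<'E'
from h import *
p=slot(.130-.085);go([*p,.054],YAW);s=arm.observe();print(s["width"],s["force"])
E
```

```text
at [0.6505 0.0239 0.0541] yang -0.185 tilt [ 0.001 -0.    -1.   ] shift mm [ 2.  -0.2  0.1] twist -0.0007
0.6505829615214245 [-1.36662477 -0.67783476  5.62952677]
```

Emit:
{"method": "move_arm", "body": {
  "motion": [
    {"tx": 0, "ty": 0, "tz": 0, "twist": 0},
    {"tx": 0, "ty": 0, "tz": 0, "twist": 0},
    {"tx": 0, "ty": 0, "tz": 0, "twist": 0},
    {"tx": 0, "ty": 0, "tz": 0, "twist": 0},
    {"tx": 0, "ty": 0, "tz": 0, "twist": 0},
    {"tx": 0, "ty": 0, "tz": 0, "twist": 0}
  ],
  "gripper": -1
}}

```text
clock: 32.0
position: [0.6501, 0.0239, 0.0531]
ee_rot: [-2.417, -2.007, 0.0]
force: [-0.1, 0.2, -0.3]
width: 0.995
gripper_force: 0.0
```

Emit:
{"method": "move_arm", "body": {
  "motion": [
    {"tx": 0, "ty": 0, "tz": -0.02, "twist": 0},
    {"tx": 0, "ty": 0, "tz": -0.03, "twist": 0},
    {"tx": 0, "ty": 0, "tz": -0.04, "twist": 0},
    {"tx": 0, "ty": 0, "tz": -0.04, "twist": 0},
    {"tx": 0, "ty": 0, "tz": -0.02, "twist": 0},
    {"tx": 0, "ty": 0, "tz": 0, "twist": 0},
    {"tx": 0, "ty": 0, "tz": 0, "twist": 0}
  ]
}}

```text
clock: 32.7
position: [0.6501, 0.0238, 0.2033]
ee_rot: [2.417, 2.006, 0.0]
force: [0.4, -0.0, -1.5]
width: 0.999
gripper_force: 0.0
```

```bash
python3 - <<'E'
from h import *
go([.484,-.1185,.2],.375)
tins("top",[(.486,-.119),(.458,-.218)])
E
```

```text
at [0.6501 0.0238 0.2033] yang -0.185 tilt [ 0.001 -0.    -1.   ] shift mm [-170.5 -137.1    3.2] twist -0.3565
(0.486, -0.119) centre 486.3 -120.5 size 58 31 long-dir rad 0.391
(0.458, -0.218) centre 457.8 -221.2 size 58 32 long-dir rad -0.230
```

219 mm in 6 rows.

Emit:
{"method": "move_arm", "body": {
  "motion": [
    {"tx": -0.0285, "ty": -0.023, "tz": 0, "twist": 0},
    {"tx": -0.0285, "ty": -0.023, "tz": 0, "twist": 0},
    {"tx": -0.0285, "ty": -0.023, "tz": 0, "twist": 0},
    {"tx": -0.0285, "ty": -0.023, "tz": 0, "twist": 0},
    {"tx": -0.0285, "ty": -0.023, "tz": 0, "twist": 0},
    {"tx": -0.028, "ty": -0.022, "tz": 0, "twist": 0},
    {"tx": 0, "ty": 0, "tz": 0, "twist": -0.09},
    {"tx": 0, "ty": 0, "tz": 0, "twist": -0.09},
    {"tx": 0, "ty": 0, "tz": 0, "twist": -0.09},
    {"tx": 0, "ty": 0, "tz": 0, "twist": -0.09},
    {"tx": 0, "ty": 0, "tz": 0, "twist": 0},
    {"tx": 0, "ty": 0, "tz": 0, "twist": 0}
  ]
}}

```text
clock: 33.95
position: [0.4835, -0.1185, 0.2023]
ee_rot: [-1.766, -2.596, 0.001]
force: [-0.1, -0.1, 0.3]
width: 1.005
gripper_force: 0.0
```

```bash
python3 - <<'E'
from h import *
im=tins("wrist",[(.484,-.1185)])
go([.484,-.1185,.043],.38)
E
```

```text
(0.484, -0.1185) centre 483.6 -119.3 size 58 33 long-dir rad 0.377
at [ 0.4837 -0.1185  0.2025] yang 0.377 tilt [-0.001  0.    -1.   ] shift mm [ -0.3   0.4 159.5] twist -0.0022
```

Emit:
{"method": "move_arm", "body": {
  "motion": [
    {"tx": -0.0005, "ty": 0, "tz": 0.04, "twist": 0},
    {"tx": 0, "ty": 0, "tz": 0.04, "twist": 0},
    {"tx": 0, "ty": 0, "tz": 0.04, "twist": 0},
    {"tx": 0, "ty": 0, "tz": 0.027, "twist": 0},
    {"tx": 0, "ty": 0, "tz": 0.012, "twist": 0},
    {"tx": 0, "ty": 0, "tz": 0, "twist": 0},
    {"tx": 0, "ty": 0, "tz": 0, "twist": 0}
  ]
}}

```text
clock: 34.7
position: [0.4851, -0.1189, 0.0451]
ee_rot: [1.762, 2.6, 0.001]
force: [0.7, 0.2, 0.4]
width: 0.996
gripper_force: 0.0
```

Emit:
{"method": "move_arm", "body": {
  "motion": [
    {"tx": 0, "ty": 0, "tz": 0, "twist": 0},
    {"tx": 0, "ty": 0, "tz": 0, "twist": 0},
    {"tx": 0, "ty": 0, "tz": 0, "twist": 0},
    {"tx": 0, "ty": 0, "tz": 0, "twist": 0},
    {"tx": 0, "ty": 0, "tz": 0, "twist": 0},
    {"tx": 0, "ty": 0, "tz": 0, "twist": 0},
    {"tx": 0, "ty": 0, "tz": 0, "twist": 0},
    {"tx": 0, "ty": 0, "tz": 0, "twist": 0}
  ],
  "gripper": 1,
  "squeeze": 40
}}

```text
clock: 35.5
position: [0.4843, -0.1191, 0.0445]
ee_rot: [1.761, 2.601, -0.0]
force: [-1.4, -0.3, 6.0]
width: 0.649
gripper_force: 40.0
```

Emit:
{"method": "move_arm", "body": {
  "motion": [
    {"tx": 0, "ty": 0, "tz": -0.01, "twist": 0},
    {"tx": 0, "ty": 0, "tz": -0.02, "twist": 0},
    {"tx": 0, "ty": 0, "tz": -0.03, "twist": 0},
    {"tx": 0, "ty": 0, "tz": -0.04, "twist": 0},
    {"tx": 0, "ty": 0, "tz": -0.03, "twist": 0.09},
    {"tx": 0, "ty": 0, "tz": -0.01, "twist": 0.09},
    {"tx": 0, "ty": 0, "tz": 0, "twist": 0.09},
    {"tx": 0, "ty": 0, "tz": 0, "twist": 0.088},
    {"tx": 0, "ty": 0, "tz": 0, "twist": 0},
    {"tx": 0, "ty": 0, "tz": 0, "twist": 0},
    {"tx": 0, "ty": 0, "tz": 0, "twist": 0}
  ]
}}

```text
clock: 36.6
position: [0.4841, -0.1188, 0.1842]
ee_rot: [-2.41, -2.015, 0.0]
force: [0.3, -0.0, -3.0]
width: 0.649
gripper_force: 40.0
```

```bash
python3 - <<'E'
from h import *
p=slot(.130-.119-.008);go([*p,.056],YAW);print(arm.observe()["width"],arm.observe()["gripper_force"])
E
```

```text
at [ 0.4841 -0.1188  0.1842] yang -0.178 tilt [-0.  0. -1.] shift mm [129.9 138.1 128.1] twist 0.0036
0.6493320510493812 39.998077154159546
```

Emit:
{"method": "move_arm", "body": {
  "motion": [
    {"tx": 0.015, "ty": 0.018, "tz": 0, "twist": 0.002},
    {"tx": 0.023, "ty": 0.024, "tz": 0, "twist": 0},
    {"tx": 0.023, "ty": 0.024, "tz": 0, "twist": 0},
    {"tx": 0.023, "ty": 0.024, "tz": 0, "twist": 0},
    {"tx": 0.023, "ty": 0.024, "tz": 0, "twist": 0},
    {"tx": 0.023, "ty": 0.022, "tz": 0, "twist": 0},
    {"tx": 0, "ty": 0, "tz": 0.02, "twist": 0},
    {"tx": 0, "ty": 0, "tz": 0.02, "twist": 0},
    {"tx": 0, "ty": 0, "tz": 0, "twist": 0},
    {"tx": 0, "ty": 0, "tz": 0, "twist": 0},
    {"tx": 0, "ty": 0, "tz": 0, "twist": 0}
  ]
}}

```text
clock: 37.7
position: [0.6424, -0.0162, 0.1454]
ee_rot: [2.416, 2.007, 0.002]
force: [-0.0, -0.0, -2.8]
width: 0.648
gripper_force: 40.0
```

```bash
python3 - <<'E'
from h import *
p=slot(.130-.119-.008);go([*p,.056],YAW);print(arm.observe()["width"],arm.observe()["gripper_force"])
im=rowedge();cv2.imwrite("pics/w9.png",im[:,:,::-1])
E
```

```text
at [ 0.6424 -0.0162  0.1454] yang -0.185 tilt [ 0.001  0.    -1.   ] shift mm [ 0.8  0.3 89.4] twist -0.0004
0.6477565645811751 39.99826669692993
blob rack x -29.3 30.2 y 26.6 128.8
```

Emit:
{"method": "move_arm", "body": {
  "motion": [
    {"tx": 0, "ty": 0, "tz": 0.03, "twist": 0},
    {"tx": 0, "ty": 0, "tz": 0.03, "twist": 0},
    {"tx": 0, "ty": 0, "tz": 0.02, "twist": 0},
    {"tx": 0.002, "ty": 0, "tz": 0.006, "twist": 0},
    {"tx": 0.002, "ty": 0, "tz": 0.002, "twist": 0},
    {"tx": 0.002, "ty": 0, "tz": 0.001, "twist": 0},
    {"tx": 0.0005, "ty": 0, "tz": 0, "twist": 0},
    {"tx": 0, "ty": 0, "tz": 0, "twist": 0},
    {"tx": 0, "ty": 0, "tz": 0.001, "twist": 0},
    {"tx": 0, "ty": 0, "tz": 0.0007, "twist": 0},
    {"tx": 0, "ty": 0, "tz": 0, "twist": 0},
    {"tx": 0, "ty": 0, "tz": 0, "twist": 0}
  ]
}}

```text
clock: 38.95
position: [0.6435, -0.0097, 0.0546]
ee_rot: [2.417, 2.006, 0.001]
force: [-1.4, 0.2, 5.9]
width: 0.649
gripper_force: 40.0
```

```bash
python3 - <<'E'
from h import *
p=slot(.130-.119);go([*p,.054],YAW);s=arm.observe();print(s["width"],s["force"])
E
```

```text
at [ 0.6435 -0.0097  0.0546] yang -0.185 tilt [ 0.001 -0.    -1.   ] shift mm [2.3 0.6 0.6] twist -0.0007
0.6487113866511319 [-1.42147553  0.23524801  5.90497784]
```

Emit:
{"method": "move_arm", "body": {
  "motion": [
    {"tx": 0, "ty": 0, "tz": 0, "twist": 0},
    {"tx": 0, "ty": 0, "tz": 0, "twist": 0},
    {"tx": 0, "ty": 0, "tz": 0, "twist": 0},
    {"tx": 0, "ty": 0, "tz": 0, "twist": 0},
    {"tx": 0, "ty": 0, "tz": 0, "twist": 0},
    {"tx": 0, "ty": 0, "tz": 0, "twist": 0}
  ],
  "gripper": -1
}}

```text
clock: 39.55
position: [0.643, -0.0097, 0.0535]
ee_rot: [-2.417, -2.007, 0.0]
force: [-0.5, -0.0, -0.2]
width: 0.997
gripper_force: 0.0
```

Emit:
{"method": "move_arm", "body": {
  "motion": [
    {"tx": 0, "ty": 0, "tz": -0.02, "twist": 0},
    {"tx": 0, "ty": 0, "tz": -0.03, "twist": 0},
    {"tx": 0, "ty": 0, "tz": -0.04, "twist": 0},
    {"tx": 0, "ty": 0, "tz": -0.04, "twist": 0},
    {"tx": 0, "ty": 0, "tz": -0.02, "twist": 0},
    {"tx": 0, "ty": 0, "tz": 0, "twist": 0},
    {"tx": 0, "ty": 0, "tz": 0, "twist": 0}
  ]
}}

```text
clock: 40.25
position: [0.643, -0.0097, 0.2035]
ee_rot: [2.417, 2.007, 0.0]
force: [0.2, -0.3, -0.3]
width: 1.0
gripper_force: 0.0
```

```bash
python3 - <<'E'
from h import *
go([.4555,-.2205,.2],-.23)
tins("top",[(.458,-.218)])
E
```

```text
at [ 0.643  -0.0097  0.2035] yang -0.185 tilt [ 0. -0. -1.] shift mm [-241.6 -145.6    3.5] twist 0.0287
(0.458, -0.218) centre 458.1 -221.3 size 59 32 long-dir rad -0.230
```

Emit:
{"method": "move_arm", "body": {
  "motion": [
    {"tx": -0.0345, "ty": -0.0208, "tz": 0, "twist": 0},
    {"tx": -0.0345, "ty": -0.0208, "tz": 0, "twist": 0},
    {"tx": -0.0345, "ty": -0.0208, "tz": 0, "twist": 0},
    {"tx": -0.0345, "ty": -0.0208, "tz": 0, "twist": 0},
    {"tx": -0.0345, "ty": -0.0208, "tz": 0, "twist": 0},
    {"tx": -0.0345, "ty": -0.0208, "tz": 0, "twist": 0},
    {"tx": -0.0345, "ty": -0.0208, "tz": 0, "twist": 0},
    {"tx": 0, "ty": 0, "tz": 0, "twist": 0.0287},
    {"tx": 0, "ty": 0, "tz": 0, "twist": 0},
    {"tx": 0, "ty": 0, "tz": 0, "twist": 0},
    {"tx": 0, "ty": 0, "tz": 0, "twist": 0}
  ]
}}

```text
clock: 41.4
position: [0.456, -0.2192, 0.203]
ee_rot: [-2.458, -1.955, -0.0]
force: [-0.4, 0.0, -0.7]
width: 1.0
gripper_force: 0.0
```

```bash
python3 - <<'E'
from h import *
im=tins("wrist",[(.4555,-.2205)])
go([.4555,-.2205,.043],-.23)
E
```

```text
(0.4555, -0.2205) centre 456.0 -220.4 size 58 33 long-dir rad -0.226
at [ 0.456  -0.2193  0.2032] yang -0.227 tilt [-0.     0.001 -1.   ] shift mm [ -1.3  -0.2 160.2] twist 0.0017
```

Emit:
{"method": "move_arm", "body": {
  "motion": [
    {"tx": -0.001, "ty": 0, "tz": 0.04, "twist": 0},
    {"tx": 0, "ty": 0, "tz": 0.04, "twist": 0},
    {"tx": 0, "ty": 0, "tz": 0.04, "twist": 0},
    {"tx": 0, "ty": 0, "tz": 0.027, "twist": 0},
    {"tx": 0, "ty": 0, "tz": 0.012, "twist": 0},
    {"tx": 0, "ty": 0, "tz": 0, "twist": 0},
    {"tx": 0, "ty": 0, "tz": 0, "twist": 0}
  ]
}}

```text
clock: 42.15
position: [0.4562, -0.2212, 0.0454]
ee_rot: [2.46, 1.952, 0.001]
force: [-0.0, -0.6, 0.3]
width: 0.998
gripper_force: 0.0
```

Emit:
{"method": "move_arm", "body": {
  "motion": [
    {"tx": 0, "ty": 0, "tz": 0, "twist": 0},
    {"tx": 0, "ty": 0, "tz": 0, "twist": 0},
    {"tx": 0, "ty": 0, "tz": 0, "twist": 0},
    {"tx": 0, "ty": 0, "tz": 0, "twist": 0},
    {"tx": 0, "ty": 0, "tz": 0, "twist": 0},
    {"tx": 0, "ty": 0, "tz": 0, "twist": 0},
    {"tx": 0, "ty": 0, "tz": 0, "twist": 0},
    {"tx": 0, "ty": 0, "tz": 0, "twist": 0}
  ],
  "gripper": 1,
  "squeeze": 40
}}

```text
clock: 42.95
position: [0.4556, -0.2215, 0.0449]
ee_rot: [2.461, 1.951, 0.0]
force: [0.1, -1.1, 6.1]
width: 0.652
gripper_force: 40.0
```

Emit:
{"method": "move_arm", "body": {
  "motion": [
    {"tx": 0, "ty": 0, "tz": -0.01, "twist": 0},
    {"tx": 0, "ty": 0, "tz": -0.02, "twist": 0},
    {"tx": 0, "ty": 0, "tz": -0.03, "twist": 0},
    {"tx": 0, "ty": 0, "tz": -0.04, "twist": 0},
    {"tx": 0, "ty": 0, "tz": -0.03, "twist": 0},
    {"tx": 0, "ty": 0, "tz": -0.01, "twist": -0.028},
    {"tx": 0, "ty": 0, "tz": 0, "twist": 0},
    {"tx": 0, "ty": 0, "tz": 0, "twist": 0},
    {"tx": 0, "ty": 0, "tz": 0, "twist": 0}
  ]
}}

```text
clock: 43.85
position: [0.4544, -0.221, 0.1834]
ee_rot: [-2.417, -2.003, 0.002]
force: [-0.7, -0.4, -2.3]
width: 0.653
gripper_force: 40.0
```

```bash
python3 - <<'E'
from h import *
p=slot(.130-.153-.009);go([*p,.056],YAW);print(arm.observe()["width"],arm.observe()["gripper_force"])
E
```

```text
at [ 0.4544 -0.221   0.1834] yang -0.187 tilt [-0.002  0.001 -1.   ] shift mm [202.  147.5 127.2] twist -0.0018
0.6529326117945675 39.999611377716064
```

250 mm in 8 rows.

Emit:
{"method": "move_arm", "body": {
  "motion": [
    {"tx": 0.018, "ty": 0.013, "tz": 0, "twist": -0.002},
    {"tx": 0.026, "ty": 0.019, "tz": 0, "twist": 0},
    {"tx": 0.026, "ty": 0.019, "tz": 0, "twist": 0},
    {"tx": 0.026, "ty": 0.019, "tz": 0, "twist": 0},
    {"tx": 0.026, "ty": 0.019, "tz": 0, "twist": 0},
    {"tx": 0.026, "ty": 0.019, "tz": 0, "twist": 0},
    {"tx": 0.026, "ty": 0.019, "tz": 0, "twist": 0},
    {"tx": 0.026, "ty": 0.019, "tz": 0, "twist": 0},
    {"tx": 0, "ty": 0, "tz": 0.02, "twist": 0},
    {"tx": 0, "ty": 0, "tz": 0.02, "twist": 0},
    {"tx": 0, "ty": 0, "tz": 0, "twist": 0},
    {"tx": 0, "ty": 0, "tz": 0, "twist": 0}
  ]
}}

```text
clock: 45.05
position: [0.6346, -0.0513, 0.1437]
ee_rot: [-2.414, -2.008, 0.003]
force: [-0.3, -0.7, -1.8]
width: 0.654
gripper_force: 40.0
```

```bash
python3 - <<'E'
from h import *
p=slot(.130-.153-.008);go([*p,.056],YAW);print(arm.observe()["width"],arm.observe()["gripper_force"])
im=rowedge();cv2.imwrite("pics/w10.png",im[:,:,::-1])
E
```

```text
at [ 0.6346 -0.0513  0.1437] yang -0.183 tilt [-0.002  0.    -1.   ] shift mm [ 2.8  1.9 87.7] twist 0.0005
0.6538165292350357 39.999563097953796
blob rack x -30.2 30.2 y -8.2 105.4
```

Emit:
{"method": "move_arm", "body": {
  "motion": [
    {"tx": 0, "ty": 0.001, "tz": 0.03, "twist": 0},
    {"tx": 0, "ty": 0, "tz": 0.03, "twist": 0},
    {"tx": 0, "ty": 0, "tz": 0.02, "twist": 0},
    {"tx": 0.002, "ty": 0, "tz": 0.004, "twist": 0},
    {"tx": 0.002, "ty": 0, "tz": 0.001, "twist": 0},
    {"tx": 0.002, "ty": 0, "tz": 0.001, "twist": 0},
    {"tx": 0.001, "ty": 0, "tz": 0, "twist": 0},
    {"tx": 0, "ty": 0, "tz": 0, "twist": 0},
    {"tx": 0, "ty": 0, "tz": 0.001, "twist": 0},
    {"tx": 0, "ty": 0, "tz": 0.0007, "twist": 0},
    {"tx": 0, "ty": 0, "tz": 0, "twist": 0},
    {"tx": 0, "ty": 0, "tz": 0, "twist": 0}
  ]
}}

```text
clock: 46.3
position: [0.6375, -0.0446, 0.0568]
ee_rot: [-2.415, -2.009, 0.0]
force: [0.8, -0.2, -1.9]
width: 0.653
gripper_force: 40.0
```

```bash
python3 - <<'E'
from h import *
p=slot(.130-.153);go([*p,.055],YAW);s=arm.observe();print(s["width"],s["force"])
E
```

```text
at [ 0.6375 -0.0446  0.0568] yang -0.183 tilt [-0. -0. -1.] shift mm [3.6 0.2 1.8] twist 0.0007
0.6534799082605217 [ 0.83510817 -0.18669648 -1.86237914]
```

Emit:
{"method": "move_arm", "body": {
  "motion": [
    {"tx": 0, "ty": 0, "tz": 0.001, "twist": 0},
    {"tx": 0, "ty": 0, "tz": 0.001, "twist": 0},
    {"tx": 0, "ty": 0, "tz": 0, "twist": 0},
    {"tx": 0, "ty": 0, "tz": 0, "twist": 0}
  ]
}}

```text
clock: 46.7
position: [0.6376, -0.0445, 0.055]
ee_rot: [2.415, 2.009, 0.0]
force: [-0.8, -0.6, 1.8]
width: 0.652
gripper_force: 40.0
```

Emit:
{"method": "move_arm", "body": {
  "motion": [
    {"tx": 0, "ty": 0, "tz": 0, "twist": 0},
    {"tx": 0, "ty": 0, "tz": 0, "twist": 0},
    {"tx": 0, "ty": 0, "tz": 0, "twist": 0},
    {"tx": 0, "ty": 0, "tz": 0, "twist": 0},
    {"tx": 0, "ty": 0, "tz": 0, "twist": 0},
    {"tx": 0, "ty": 0, "tz": 0, "twist": 0}
  ],
  "gripper": -1
}}

```text
clock: 47.3
position: [0.6375, -0.0445, 0.0548]
ee_rot: [2.415, 2.009, -0.0]
force: [0.3, 0.6, 0.1]
width: 0.999
gripper_force: 0.0
```

Emit:
{"method": "move_arm", "body": {
  "motion": [
    {"tx": 0, "ty": 0, "tz": -0.02, "twist": 0},
    {"tx": 0, "ty": 0, "tz": -0.03, "twist": 0},
    {"tx": 0, "ty": 0, "tz": -0.04, "twist": 0},
    {"tx": 0, "ty": 0, "tz": -0.04, "twist": 0},
    {"tx": -0.04, "ty": 0, "tz": -0.02, "twist": 0},
    {"tx": -0.04, "ty": 0, "tz": 0, "twist": 0},
    {"tx": 0, "ty": 0, "tz": 0, "twist": 0},
    {"tx": 0, "ty": 0, "tz": 0, "twist": 0},
    {"tx": 0, "ty": 0, "tz": 0, "twist": 0}
  ]
}}

```text
clock: 48.2
position: [0.623, -0.122, 0.2046]
ee_rot: [-2.413, -2.01, -0.001]
force: [0.4, -0.8, 0.0]
width: 1.002
gripper_force: 0.0
```

```bash
python3 - <<'E'
from h import *
c=arm.calibration("wrist");im=pic("wrist","w11")
for q,z in [("stop_knob",.083),("stop_face",.041)]:
    for d in arm.place_of("wrist",q):
        p=np.array(d["point"])*[560,420];print(q,round(d["conf"],2),p.round(0),atz(c,p,z).round(4))
go([.6222,-.1321,.06],YAW)
E
```

```text
stop_knob 0.69 [286. 216.] [ 0.62   -0.1312  0.083 ]
stop_knob 0.35 [291.  51.] [0.6495 0.0041 0.083 ]
stop_face 0.68 [287. 172.] [ 0.6274 -0.0977  0.041 ]
at [ 0.6231 -0.1217  0.2046] yang -0.181 tilt [-0.     0.001 -1.   ] shift mm [-10.5   1.  144.6] twist 0.002
```

View pics/w11.png

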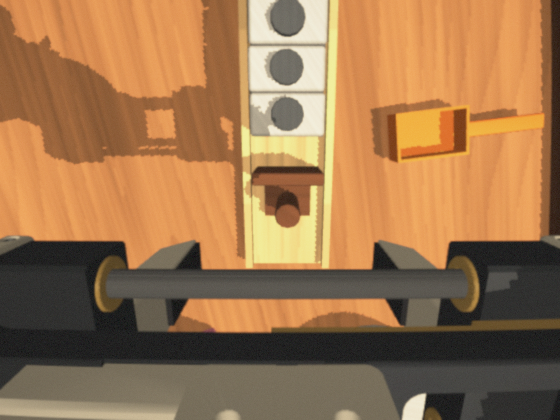

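The row shows tins with caps at (287,113), (286,67) and (288,16), square in the bay. The stop plate is at (288,177), and the knob top is at (287,216). Next I'll grip the knob.

Emit:
{"method": "move_arm", "body": {
  "motion": [
    {"tx": -0.01, "ty": -0.001, "tz": 0.04, "twist": 0},
    {"tx": 0, "ty": 0, "tz": 0.04, "twist": 0},
    {"tx": 0, "ty": 0, "tz": 0.04, "twist": 0},
    {"tx": 0, "ty": 0, "tz": 0.02, "twist": 0},
    {"tx": 0, "ty": 0, "tz": 0.012, "twist": 0},
    {"tx": 0, "ty": 0, "tz": 0, "twist": 0},
    {"tx": 0, "ty": 0, "tz": 0, "twist": 0}
  ]
}}

```text
clock: 49.05
position: [0.621, -0.1324, 0.0538]
ee_rot: [2.414, 2.009, 0.002]
force: [0.5, -0.4, 1.0]
width: 1.0
gripper_force: 0.0
```

Emit:
{"method": "move_arm", "body": {
  "motion": [
    {"tx": 0, "ty": 0, "tz": 0, "twist": 0},
    {"tx": 0, "ty": 0, "tz": 0, "twist": 0},
    {"tx": 0, "ty": 0, "tz": 0, "twist": 0},
    {"tx": 0, "ty": 0, "tz": 0, "twist": 0},
    {"tx": 0, "ty": 0, "tz": 0, "twist": 0},
    {"tx": 0, "ty": 0, "tz": 0, "twist": 0},
    {"tx": 0, "ty": 0, "tz": 0, "twist": 0},
    {"tx": 0, "ty": 0, "tz": 0, "twist": 0},
    {"tx": 0, "ty": 0, "tz": 0, "twist": 0},
    {"tx": 0, "ty": 0, "tz": 0, "twist": 0},
    {"tx": 0, "ty": 0, "tz": 0, "twist": 0}
  ],
  "gripper": 1,
  "squeeze": 30
}}

```text
clock: 50.15
position: [0.6215, -0.1331, 0.0529]
ee_rot: [2.414, 2.008, 0.003]
force: [5.1, -0.2, -3.2]
width: 0.257
gripper_force: 30.0
```

```bash
python3 - <<'E'
from h import *
s=arm.observe();print(s["width"]*92,s["force"],s["gripper_force"])
print("rack y of knob",(s["position"][:2]-O)@yd*1000)
go([*slot(-.04-.038),.051],YAW)
E
```

```text
23.615362770754754 [ 5.10386829 -0.22773179 -3.21547334] 30.001031756401062
rack y of knob -116.55517258441226
at [ 0.6215 -0.1331  0.0529] yang -0.183 tilt [ 0.002 -0.    -1.   ] shift mm [38.6 -0.3  1.9] twist 0.0007
```

Emit:
{"method": "move_arm", "body": {
  "motion": [
    {"tx": 0.003, "ty": 0, "tz": 0, "twist": 0},
    {"tx": 0.004, "ty": 0, "tz": 0, "twist": 0},
    {"tx": 0.004, "ty": 0, "tz": 0, "twist": 0},
    {"tx": 0.004, "ty": 0, "tz": 0, "twist": 0},
    {"tx": 0.004, "ty": 0, "tz": 0, "twist": 0},
    {"tx": 0.004, "ty": 0, "tz": 0, "twist": 0},
    {"tx": 0.003, "ty": 0, "tz": 0, "twist": 0},
    {"tx": 0.002, "ty": 0, "tz": 0, "twist": 0},
    {"tx": 0.002, "ty": 0, "tz": 0, "twist": 0},
    {"tx": 0.001, "ty": 0, "tz": 0, "twist": 0},
    {"tx": 0, "ty": 0, "tz": 0, "twist": 0},
    {"tx": 0, "ty": 0, "tz": 0, "twist": 0}
  ]
}}

```text
clock: 51.35
position: [0.6271, -0.1034, 0.0529]
ee_rot: [2.414, 2.007, 0.002]
force: [5.6, -2.9, -3.0]
width: 0.256
gripper_force: 30.0
```

Emit:
{"method": "move_arm", "body": {
  "motion": [
    {"tx": 0.001, "ty": 0, "tz": 0, "twist": 0},
    {"tx": 0.001, "ty": 0, "tz": 0, "twist": 0},
    {"tx": 0.001, "ty": 0, "tz": 0, "twist": 0},
    {"tx": 0, "ty": 0, "tz": 0, "twist": 0},
    {"tx": 0, "ty": 0, "tz": 0, "twist": 0}
  ]
}}

```text
clock: 51.85
position: [0.6276, -0.1005, 0.0529]
ee_rot: [2.414, 2.007, 0.002]
force: [5.2, -2.3, -3.8]
width: 0.254
gripper_force: 30.0
```

Emit:
{"method": "move_arm", "body": {
  "motion": [
    {"tx": 0.001, "ty": 0, "tz": 0, "twist": 0},
    {"tx": 0.001, "ty": 0, "tz": 0, "twist": 0},
    {"tx": 0, "ty": 0, "tz": 0, "twist": 0},
    {"tx": 0, "ty": 0, "tz": 0, "twist": 0},
    {"tx": 0, "ty": 0, "tz": 0, "twist": 0}
  ]
}}

```text
clock: 52.35
position: [0.6278, -0.0995, 0.0529]
ee_rot: [2.414, 2.006, 0.0]
force: [3.9, -5.2, -2.4]
width: 0.256
gripper_force: 30.0
```

```bash
python3 - <<'E'
from h import *
s=arm.observe();print(s["width"]*92,s["force"],s["force"][:2]@yd)
print("rack y of knob",(s["position"][:2]-O)@yd*1000)
E
```

```text
23.52150622691929 [ 3.88834974 -5.23433775 -2.37839103] -4.434554485594568
rack y of knob -82.40360382296173
```

Emit:
{"method": "move_arm", "body": {
  "motion": [
    {"tx": 0.001, "ty": 0, "tz": 0, "twist": 0},
    {"tx": 0.001, "ty": 0, "tz": 0, "twist": 0},
    {"tx": 0, "ty": 0, "tz": 0, "twist": 0},
    {"tx": 0, "ty": 0, "tz": 0, "twist": 0}
  ]
}}

```text
clock: 52.75
position: [0.6279, -0.0988, 0.0529]
ee_rot: [2.414, 2.004, -0.001]
force: [4.3, -7.2, -1.4]
width: 0.253
gripper_force: 30.0
```

Emit:
{"method": "move_arm", "body": {
  "motion": [
    {"tx": 0.001, "ty": 0, "tz": 0, "twist": 0},
    {"tx": 0.001, "ty": 0, "tz": 0, "twist": 0},
    {"tx": 0, "ty": 0, "tz": 0, "twist": 0},
    {"tx": 0, "ty": 0, "tz": 0, "twist": 0}
  ]
}}

```text
clock: 53.15
position: [0.6282, -0.0975, 0.0529]
ee_rot: [2.415, 2.003, -0.002]
force: [3.0, -9.7, -2.0]
width: 0.26
gripper_force: 30.0
```

```bash
python3 - <<'E'
from h import *
s=arm.observe();print(s["width"]*92,s["force"],s["force"][:2]@yd)
print("rack y of knob",(s["position"][:2]-O)@yd*1000)
E
```

```text
23.878426669944595 [ 2.96398745 -9.69835846 -1.95980966] -8.992345783703755
rack y of knob -80.39697043110759
```

Emit:
{"method": "move_arm", "body": {
  "motion": [
    {"tx": 0.001, "ty": 0, "tz": 0, "twist": 0},
    {"tx": 0.001, "ty": 0, "tz": 0, "twist": 0},
    {"tx": 0.001, "ty": 0, "tz": 0, "twist": 0},
    {"tx": 0, "ty": 0, "tz": 0, "twist": 0},
    {"tx": 0, "ty": 0, "tz": 0, "twist": 0}
  ]
}}

```text
clock: 53.65
position: [0.6284, -0.0959, 0.0529]
ee_rot: [2.415, 2.002, -0.004]
force: [2.6, -12.3, -0.4]
width: 0.254
gripper_force: 30.0
```

```bash
python3 - <<'E'
from h import *
s=arm.observe();print(s["width"]*92,s["force"],s["force"][:2]@yd)
print("rack y of knob",(s["position"][:2]-O)@yd*1000)
E
```

```text
23.364537903528188 [  2.59797863 -12.26750531  -0.36296796] -11.585090929830878
rack y of knob -78.76012310288768
```

Emit:
{"method": "move_arm", "body": {
  "motion": [
    {"tx": 0, "ty": 0, "tz": 0, "twist": 0},
    {"tx": 0, "ty": 0, "tz": 0, "twist": 0},
    {"tx": 0, "ty": 0, "tz": 0, "twist": 0},
    {"tx": 0, "ty": 0, "tz": 0, "twist": 0},
    {"tx": 0, "ty": 0, "tz": 0, "twist": 0},
    {"tx": 0, "ty": 0, "tz": 0, "twist": 0}
  ],
  "gripper": -1
}}

```text
clock: 54.25
position: [0.628, -0.0904, 0.0528]
ee_rot: [-2.415, -2.01, 0.0]
force: [0.1, 0.8, -1.3]
width: 0.725
gripper_force: 0.0
```

Emit:
{"method": "move_arm", "body": {
  "motion": [
    {"tx": 0, "ty": 0, "tz": -0.02, "twist": 0},
    {"tx": 0, "ty": 0, "tz": -0.03, "twist": 0},
    {"tx": 0, "ty": 0, "tz": -0.04, "twist": 0},
    {"tx": 0, "ty": 0, "tz": -0.04, "twist": 0},
    {"tx": 0, "ty": 0, "tz": -0.04, "twist": 0},
    {"tx": -0.03, "ty": 0, "tz": -0.04, "twist": 0},
    {"tx": -0.03, "ty": 0, "tz": -0.03, "twist": 0},
    {"tx": 0, "ty": 0, "tz": 0, "twist": 0},
    {"tx": 0, "ty": 0, "tz": 0, "twist": 0},
    {"tx": 0, "ty": 0, "tz": 0, "twist": 0}
  ]
}}

```text
clock: 55.25
position: [0.6166, -0.1484, 0.2917]
ee_rot: [-2.412, -2.01, 0.001]
force: [-1.0, 0.5, -0.5]
width: 1.0
gripper_force: 0.0
```

```bash
python3 - <<'E'
from h import *
im=pic("wrist","w12");t=arm.get_image("top")[:,:,::-1]
crop=cv2.resize(t[130:300,100:400],None,fx=2.6,fy=2.6);cv2.imwrite("pics/t12.png",crop)
c=arm.calibration("wrist")
for q,z in [("stop_knob",.083),("stop_face",.041),("wall_face",.036)]:
    for d in arm.place_of("wrist",q):
        p=np.array(d["point"])*[560,420];print(q,round(d["conf"],2),p.round(0),((atz(c,p,z)[:2]-O)@yd*1000).round(1))
E
```

```text
stop_knob 0.8 [289. 142.] -80.0
stop_face 0.83 [289. 108.] -40.8
stop_face 0.43 [289.  95.] -25.6
```

View pics/w12.png

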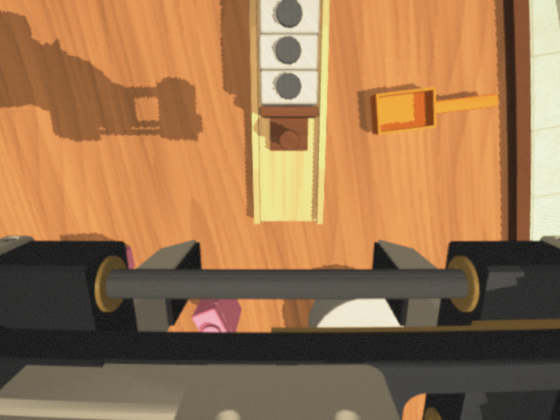

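View pics/t12.png

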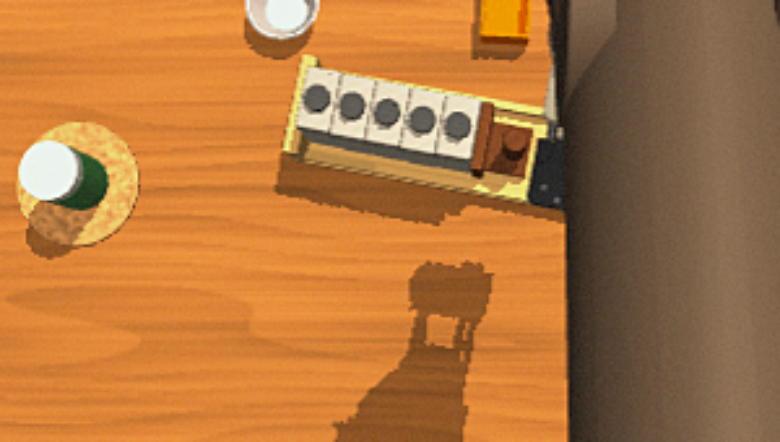

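The wrist view shows the stop plate at (289,111), tight against the tin row. The top view shows all five tins snug between wall and stop, and the jar upright on the mat.

```bash
python3 -c "
from cell import arm
print(arm.sign_off())"
```

```text
the job is handed in; nothing more can be done
None
```

I handed the job in: the jar stands on the cork mat, and all five steel tins stand snug in the rack between the wall and the stop. The last images before hand-in showed this; `sign_off` returned no verdict.

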